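# Lock the sample carrier on the inclined microscope stage

### The arm

A 6-joint arm with a two-finger parallel gripper is mounted at the origin on the work surface. World frame = base frame: x ahead of the robot, y to its left, z up, the work surface at z = 0. Lengths are in mm, angles in rad, forces in N, time in s.
With the tool pointing down it reaches from about 300 to 775 mm from the base axis. Payload 14.6 kg.
Tool frame: the origin (TCP) lies at the very end of the fingers, on their centre line; the grasp point (between the pads) lies 19 mm behind it; z points along the fingers, y is the line along which they close (so a half turn about z gives the same grasp; the last joint's range is limited). The gripper opens to 94 mm and grips with 3 to 60 N. Pads are 16 mm wide; open, the fingers measure 119 mm over their backs; the gripper's body (75 mm by 177 mm) begins 78 mm behind the grasp point.
Start: joints at [-1.291, 0.3, 1.521, -0, 1.321, -0.067], TCP at [186.932, -517.248, 205.446] pointing down, gripper open.
Joint ranges: [-3.03, 3.03], [-0.79, 2.21], [0.23, 2.52], [-1.04, 4.18], [0, 3.07], [-2.55, 2.55]. Speed limits (rad/s): [2.22, 2.22, 2.57, 3.14, 3.14, 3.14].

### API

Orientations are given as [roll, pitch, yaw] about the fixed x, y, z axes, in that order (R = Rz(yaw) Ry(pitch) Rx(roll)).
In Python, from cell import manip gives the robot as it stands. The module is installed in compiled form; this text tells all that it offers.
- The arm moves only by the shell command python3 -m inch 'ROWS' [FORCE]. ROWS is JSON, a list of rows, each an object of numbers: "gripper": the opening, from 0 (shut) to 1 (fully open); "dx", "dy", "dz": the shift along the world's x, y, z in m; "wx", "wy", "wz": the turn, a rotation vector about the world's x, y, z in degrees. A call has exactly 5 rows; each row is the pose to reach, as a shift and turn from the pose commanded when the call began; what a row does not reach only later rows make up. A row lasts 1/12 s, in which the tool goes at most 41.7 mm and 7.16 degrees, less where a joint would pass 70% of its speed; a pose out of reach is approached as far as the arm can. A call with a gripper value outside its range is refused whole. The fingers move at their own pace and stop on an object; FORCE is the grip in N (left out, the last holds). Time passes only in rows, so rows that repeat a pose let the fingers close, or fill a call up. It gives the time, the measured TCP pose, the force, the opening and the grip force at its end, in the units of the state.
- manip.read_state(): the state, without advancing time (a new reading comes with each control period).
- manip.camera(name): name is "side" or "top" or "wrist"; returns the picture (420x560x3 uint8, blue, green, red); there is no depth.
- manip.camera_info(name): a dict with "camera_matrix" (3x3 intrinsics, pixels), "R" (3x3) and "t" (3): a world point X has camera coordinates R X + t; the wrist camera has in their place "tool_from_camera" (4x4, takes a point from camera to tool coordinates, whose origin is the TCP and whose axes are the flange's). Camera axes: x right, y down, z forward; pixel columns grow to the right and rows downward; lengths in mm; the calibration is good to about 2 mm. The wrist camera is an equidistant fisheye: a pixel r from the principal point sees the ray r / f radians off the axis. A picture is of the moment at which its call begins: read the wrist's pose just before it. camera_info takes no time and is no camera call.
- manip.sign_off(): hands the job in; it is judged then, once.
The state is a dict: "clock": time; "joints": joint angles; "qd": joint speeds; "effort": joint torques, N m; "eef_pos": TCP position; "eef_rot": TCP orientation; "wrist_force": force on the tool from outside, world axes, zero at the start; "moment": the same for the moment, N m; "finger_gap": finger opening in mm; "finger_force": force on a finger pad.
Only numpy, scipy, OpenCV 4.12 (cv2) and the standard library are available. Lean on these libraries where they do the work, as an engineer would, in place of code of your own. Each camera call takes 0.05 s, during which the arm holds its last target. There are 200 camera calls.

### The job

Mount the aluminium sample-carrier plate on the sloping microscope stage: lower its two keyhole slots over the mushroom studs, lip edge downhill, and slide it down the slope until it locks under the heads. Then push the grey wedge, lying flat on the stage with its narrow end first, into the gap between the plate's uphill edge and the skewed fence until it jams, and let go. Leave everything else standing where it is.

Things in the scene. Friction and masses are not known exactly. Their poses are not given: they have to be found in the camera images.
- deck: Dark square sloping deck, 200 x 200 mm, fixed on a white stand. Origin: centre of its top face, 85 mm above the table. z is the face's normal, leaning 30 deg from vertical, roughly towards the robot (the stand's yaw varies); x runs up the slope, y across it to the left seen from the robot. It carries two studs and a skewed fence bar; it is only reached squarely with a tilted tool.
- stud_left (a point): Foot of the left of two fixed steel mushroom studs, on the deck's face at deck x = -29 mm, y = +45 mm. Shank 9 mm diameter; head 20 mm diameter with bevelled top, its underside 8.5 mm and its top 15 mm above the face.
- stud_right (a point): Foot of the right stud, alike, at deck x = -29 mm, y = -45 mm.
- fence (a point): Point on the deck's face under the downhill side of the fixed white fence bar near the upper edge (deck x = 57.3 mm, y = 0). The bar is 14 mm thick and 14 mm high and runs askew: its downhill side lies at deck x = 57.3 mm + y/6, from y = -71 to +91 mm, so the gap between plate and fence is wider at the +y end.
- scope (a point): Lower end of a small fixed hand-held microscope, 40 mm diameter, pointing down, 275 mm above the table behind the deck's upper edge. Its thin column, 345 mm high, stands just behind it and 70 mm to the right. Keep clear.
- plate_mid (a point): Aluminium carrier plate, 100 (x) x 140 (y) x 5 mm thick, about 0.3 kg, lying flat left or right of the stand. Upright grip rib across its middle: 12 mm thick (x), 60 mm long (y), its top 45 mm above the underside. This point: plate's middle, 22.5 mm above the underside; z up, x towards the edge that goes uphill. A lip 5 mm high stands along the -x (downhill) edge.
- key_left (a point): Centre of the round end, 26 mm wide, of the plate's left keyhole, at the underside (plate x = -16 mm, y = +45 mm). From it a slot 13 mm wide runs in plate +x to its closed end at x = +10.5 mm. Round ends are over the studs with the plate's middle at deck x = -13 mm, y = 0; after 22 mm downhill (to x = -35 mm) the shanks meet the closed ends: locked, uphill edge at deck x = +15 mm.
- key_right (a point): Centre of the round end of the plate's right keyhole, alike, at plate x = -16 mm, y = -45 mm.
- wedge_mid (a point): Grey plastic wedge block, 100 mm long (y), 20 mm high, 0.14 kg, lying flat on the table. Grip fin on top along its middle: 14 mm thick (x), 60 mm long (y), its top 50 mm above the underside. This point: its middle, 25 mm above the underside; z up. Seen from above, the -x side is straight at x = -21 mm; the +x side slants at x = 21 mm + y/6 (34 mm wide at the -y end, 50 mm at the +y end).
- jam (a point): Nominal place of the wedge's middle when jammed (25 mm above the deck's face at deck x = 36 mm, y = 0), axes along the deck's. The wedge's straight side then lies along the plate's uphill edge, the slanting side along the fence. It goes in lying on the deck from the +y end towards -y, narrow end first; drawn back 6 mm it has 1 mm of play.
- reagent_bottle: Bystander: amber bottle with white cap, 56 mm diameter, 125 mm high; origin at the centre of its underside.
- wide_jar: Bystander: white jar with black lid, 60 mm diameter, 90 mm high; origin at the centre of its underside.
- dish: Bystander: flat white round dish, 86 mm diameter, 16 mm high; origin at the centre of its underside.
- puck_a: Bystander: black round mounted specimen, 32 mm diameter, 18 mm high, standing a few mm from the plate's edge; origin at the centre of its underside.
- puck_b: Bystander: black round mounted specimen, 32 mm diameter, 18 mm high, standing a few mm from the wedge; origin at the centre of its underside.
- slide_box: Bystander: white box, 85 x 60 x 32 mm high; origin at the centre of its underside.
- beaker: Bystander: glass beaker, 64 mm diameter, 75 mm high; origin at the centre of its underside.
Mind the look-alikes: they are no part of the job. Of the things shaped like the part that bears plate_mid, the aluminium one is meant.

How it is judged:
By the outcome, as a careful person would: the job done as asked, in the order asked, and still so for the second after the job is handed in, with the robot touching nothing.
It also fails if it takes over 67 s, if anything falls off the work surface, if the arm or the gripper's body presses on something with over 40 N, if the wrist force passes 120 N, or if a joint passes its speed limit or range.

## Working session

There is one attempt and no reset: what is moved stays moved. The work goes in short steps, Python scripts to look and compute and a shell command to move; the robot and the scene stay as the last step left them, time stands still between calls to the robot, and variables do not carry over. Pictures are saved under pics/ and viewed, at most 10 in all, crops included, and the job is handed in when it is done.

```bash
mkdir -p pics; cat > h.py <<'E'
import numpy as np, cv2
from cell import manip
def snap(n,f):
    s=manip.read_state(); im=manip.camera(n); cv2.imwrite(f'pics/{f}.png',im); return s,im
E
python3 - <<'E'
from h import *
for n in('top','side'):
    s,im=snap(n,n+'0'); cv2.imwrite(f'pics/{n}0b.png',cv2.resize(im,(800,600)))
    i=manip.camera_info(n); print(n,np.round(i['camera_matrix'],1).tolist(),np.round(i['R'],3).tolist(),np.round(i['t']).tolist())
print(s)
print(manip.camera_info('wrist'))
E
```

```text
top [[395.0, 0.0, 278.1], [0.0, 395.0, 204.8], [0.0, 0.0, 1.0]] [[0.01, -1.0, -0.008], [-0.982, -0.009, -0.191], [0.191, 0.01, -0.982]] [-20.0, 546.0, 1257.0]
side [[517.7, 0.0, 285.3], [0.0, 517.7, 207.3], [0.0, 0.0, 1.0]] [[-0.969, -0.247, -0.022], [-0.111, 0.511, -0.852], [0.222, -0.823, -0.523]] [508.0, 223.0, 1184.0]
{'clock': 0.05, 'joints': array([-1.29058653e+00,  3.00441981e-01,  1.52154677e+00, -8.25067118e-06,
        1.32070431e+00, -6.66275847e-02]), 'qd': array([ 0.00092599, -0.00055173, -0.0003803 ,  0.00056079, -0.00042626,
       -0.00030267]), 'effort': array([ 2.88132986e-03, -5.33209598e+01, -3.53709412e+01,  7.10786157e-02,
        2.35091604e-02, -6.16007537e-05]), 'eef_pos': array([ 186.87063057, -517.01537206,  204.91681727]), 'eef_rot': array([-3.14049416e+00, -6.52891897e-05,  3.46839395e-01]), 'wrist_force': array([-0.46789699, -0.58993411, -0.39466413]), 'moment': array([-0.06573064,  0.04213836,  0.00015719]), 'finger_force': 0.0, 'finger_gap': 93.94617222812113}
{'camera_matrix': array([[325.1922621 ,   0.        , 279.70111392],
       [  0.        , 325.1922621 , 204.02312387],
       [  0.        ,   0.        ,   1.        ]]), 'tool_from_camera': array([[-6.98091580e-04, -9.62643287e-01, -2.70771886e-01,
         7.89421710e+01],
       [ 9.99999755e-01, -6.86066692e-04, -1.39061386e-04,
        -6.92362195e-01],
       [-5.19010628e-05, -2.70771917e-01,  9.62643530e-01,
        -1.78159322e+02],
       [ 0.00000000e+00,  0.00000000e+00,  0.00000000e+00,
         1.00000000e+00]])}
```

View pics/top0b.png

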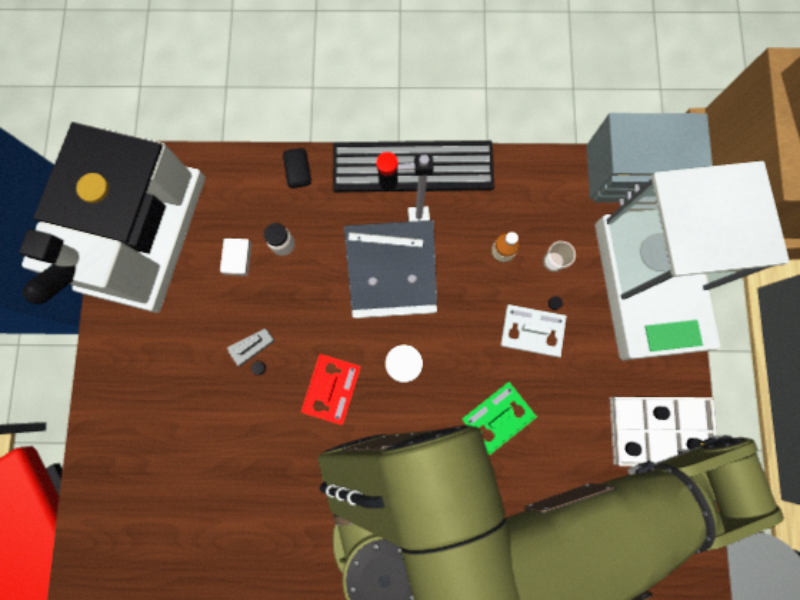

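View pics/side0b.png

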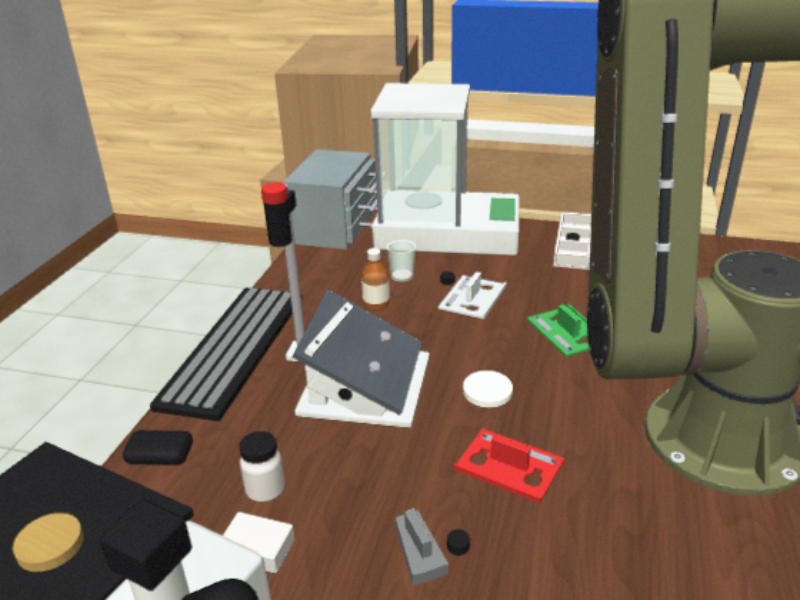

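```bash
python3 - <<'E'
from h import *
t=cv2.imread('pics/top0.png');s=cv2.imread('pics/side0.png')
def c(im,x,y,w,h,k): return cv2.resize(im[y:y+h,x:x+w],None,fx=k,fy=k,interpolation=cv2.INTER_CUBIC)
A=np.zeros((600,800,3),np.uint8)
A[:400,:400]=c(t,235,148,80,80,5); A[:400,400:]=c(s,205,200,100,100,4)
A[400:,:300]=c(t,345,207,60,40,5); A[400:,300:500]=c(t,155,225,40,40,5); A[400:,500:800]=c(s,300,185,60,40,5)
cv2.imwrite('pics/comp.png',A)
E
```

```text
(no output)
```

View pics/comp.png

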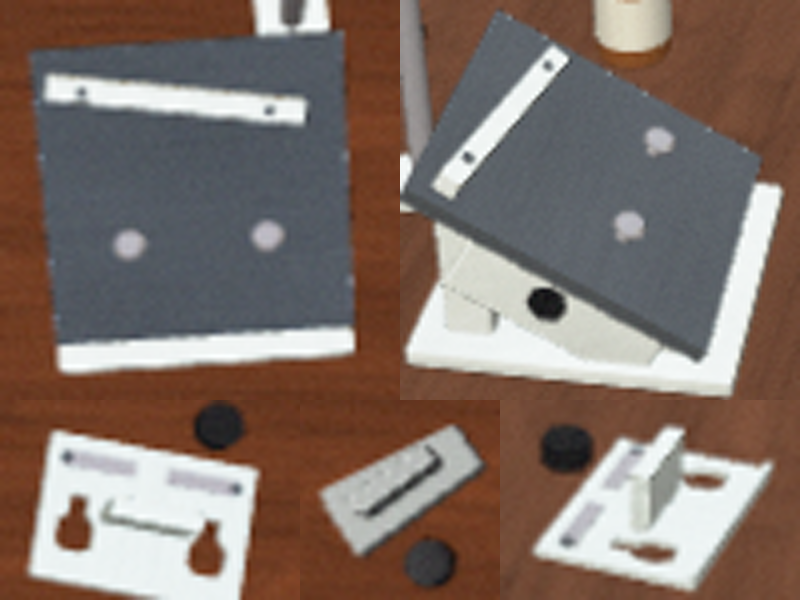

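```bash
cat >> h.py <<'E'
from scipy.optimize import least_squares
from scipy.spatial.transform import Rotation as Ro
I={n:manip.camera_info(n) for n in('top','side','wrist')}
def T(p,tilt=0): # x,y,z,yaw -> R,t ; tilt: deck leaning to robot
    return Ro.from_euler('z',p[3]).as_matrix()@Ro.from_euler('y',-tilt).as_matrix(), np.array(p[:3])
def proj(n,X,state=None):
    X=np.atleast_2d(X); i=I[n]
    if n!='wrist':
        c=X@i['R'].T+i['t']; q=c@i['camera_matrix'].T; return q[:,:2]/q[:,2:]
    M=i['tool_from_camera']; Rt=Ro.from_euler('xyz',state['eef_rot']).as_matrix()
    c=((X-state['eef_pos'])@Rt-M[:3,3])@M[:3,:3]
    r=np.hypot(c[:,0],c[:,1]); th=np.arctan2(r,c[:,2]); K=i['camera_matrix']
    return np.c_[c[:,0]/r*th*K[0,0]+K[0,2], c[:,1]/r*th*K[1,1]+K[1,2]]
def fit(obs,z,p0,tilt=0): # obs: list of (cam,state,localpts,px)
    def f(q):
        R,t=T([q[0],q[1],z,q[2]],tilt)
        return np.concatenate([(proj(n,np.array(L)@R.T+t,s)-np.array(u)).ravel() for n,s,L,u in obs])
    r=least_squares(f,p0,loss='soft_l1'); print('pose',np.round(r.x[:2],1),'yaw deg',round(np.degrees(r.x[2]),2),'res',np.round(r.fun.reshape(-1,2),1).tolist()); return r.x
def goal(pos,Rt): # shift(m) and turn(deg) from current measured pose to the tool pose
    s=manip.read_state(); R0=Ro.from_euler('xyz',s['eef_rot'])
    print('shift m',np.round((np.array(pos)-s['eef_pos'])/1000,4),'turn deg',np.round((Ro.from_matrix(Rt)*R0.inv()).as_rotvec(degrees=True),2))
def tool(R,flip=1): # tool z = -local z, tool y = +-local x
    x=R[:,0]*flip; z=-R[:,2]; return np.c_[np.cross(x,z),x,z]
E
python3 - <<'E'
from h import *
def nat(P,x,y,k,ox=0,oy=0): P=np.array(P,float)-[ox,oy]; return (P+.5)/k-.5+[x,y]
D=[(100,100,0),(100,-100,0),(-100,-100,0),(-100,100,0),(-29,45,15),(-29,-45,15)]
d=fit([('top',None,D,nat([(32,52),(342,32),(355,330),(57,345),(129,243),(267,235)],235,148,5)),
 ('side',None,D,nat([(403,190),(500,10),(760,157),(702,350),(629,222),(660,137)],205,200,4,400))],85,[600,0,0],np.pi/6)
P=[(50,70,5),(50,-70,5),(-50,-70,10),(-50,70,10)]
p=fit([('top',None,P+[(-16,45,5),(-16,-45,5)],nat([(52,432),(257,468),(240,600),(30,575),(73,535),(207,555)],345,207,5,0,400)),
 ('side',None,P,nat([(535,551),(622,438),(773,460),(692,588)],300,185,5,500,400))],0,[450,-200,-.1])
w=fit([('top',None,[(29.3,50,20),(12.7,-50,20),(-21,-50,20),(-21,50,20)],nat([(320,493),(457,425),(485,465),(362,555)],155,225,5,300,400))],0,[400,200,.6])
for fl in(1,-1):
    R,t=T([*p[:2],0,p[2]]); goal(t+R@[-60,0,220],tool(R,fl))
E
```

```text
pose [602.6   1.2] yaw deg 3.88 res [[-0.9, -0.6], [-0.1, -0.2], [-0.7, -0.9], [-0.8, -0.4], [-0.3, 0.2], [-0.3, 0.2], [-0.4, -1.4], [-0.7, -1.1], [0.6, -0.5], [0.9, 0.2], [0.6, -0.8], [0.6, -0.7]]
pose [ 468.1 -336.9] yaw deg -9.93 res [[-0.2, -0.2], [-0.5, -0.0], [-0.4, 2.4], [0.1, -0.2], [0.0, -0.6], [-0.3, 0.2], [0.1, -1.0], [-0.5, -0.4], [-0.3, -0.1], [0.9, -2.9]]
pose [424.2 326.5] yaw deg 37.25 res [[-0.0, 0.2], [0.1, -0.0], [0.1, -0.0], [-0.1, -0.1]]
shift m [0.2222 0.1904 0.015 ] turn deg [-4.00e-02 -4.00e-02  6.02e+01]
shift m [0.2222 0.1904 0.015 ] turn deg [-5.000e-02  5.000e-02 -1.198e+02]
```

```bash
python3 -m inch '[{"dx":0.14,"dy":0.09,"dz":-0.02,"wz":30,"gripper":0.42},{"dx":0.14,"dy":0.09,"dz":-0.02,"wz":30,"gripper":0.42},{"dx":0.14,"dy":0.09,"dz":-0.02,"wz":30,"gripper":0.42},{"dx":0.14,"dy":0.09,"dz":-0.02,"wz":30,"gripper":0.42},{"dx":0.14,"dy":0.09,"dz":-0.02,"wz":30,"gripper":0.42}]' 60
python3 -m inch '[{"dx":0.141,"dy":0.09,"dz":-0.035,"wz":30.2,"gripper":0.42},{"dx":0.141,"dy":0.09,"dz":-0.035,"wz":30.2,"gripper":0.42},{"dx":0.141,"dy":0.09,"dz":-0.035,"wz":30.2,"gripper":0.42},{"dx":0.141,"dy":0.09,"dz":-0.035,"wz":30.2,"gripper":0.42},{"dx":0.141,"dy":0.09,"dz":-0.035,"wz":30.2,"gripper":0.42}]'
python3 - <<'E'
from h import *
s,im=snap('wrist','w1'); print(s['eef_pos'],s['eef_rot'])
cv2.imwrite('pics/w1b.png',cv2.resize(im,(800,600)))
R,t=T([468.1,-336.9,0,np.radians(-9.93)]); print(proj('wrist',np.array([(50,70,5),(50,-70,5),(-50,-70,10),(-50,70,10),(-16,45,5),(-16,-45,5)])@R.T+t,s)*800/560)
E
```

```text
[ 186.87114918 -517.03056128  204.95249149] [-3.14056885e+00 -5.63951544e-05  3.46792880e-01]
[[ 281.63454193 -157.44637816]
 [ 414.01225572 -111.75356701]
 [ 353.89875072  -32.06413338]
 [ 219.84930461  -82.49512898]
 [ 263.88176423 -101.68268165]
 [ 349.72237108  -70.62296576]]validation failed for argument at $[0]...
validation failed for argument at $[0]...
```

View pics/w1b.png

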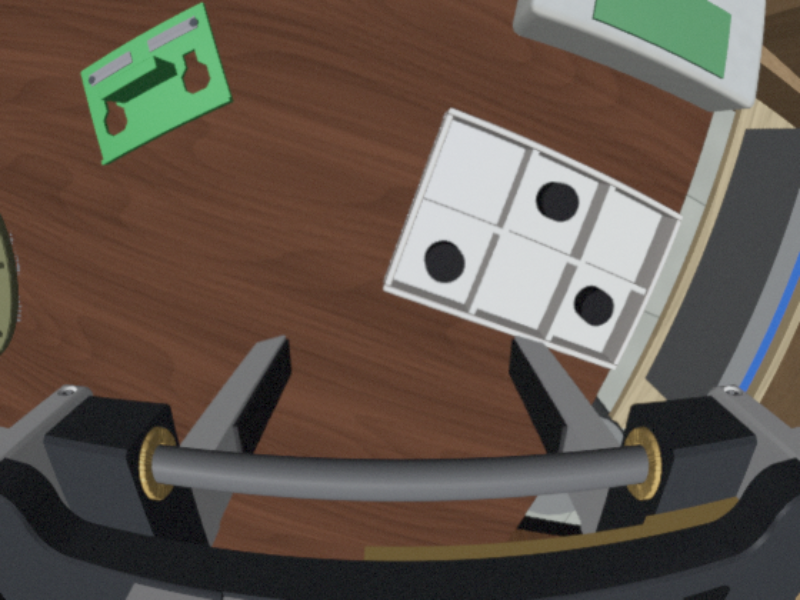

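The picture shows the robot has not moved: the green decoy plate is at upper left, the tray at right and the fingers below. The rows were refused, so I'll retry with every key given.

```bash
python3 -m inch '[{"dx":0.14,"dy":0.09,"dz":-0.02,"wx":0,"wy":0,"wz":30,"gripper":0.42},{"dx":0.14,"dy":0.09,"dz":-0.02,"wx":0,"wy":0,"wz":30,"gripper":0.42},{"dx":0.14,"dy":0.09,"dz":-0.02,"wx":0,"wy":0,"wz":30,"gripper":0.42},{"dx":0.14,"dy":0.09,"dz":-0.02,"wx":0,"wy":0,"wz":30,"gripper":0.42},{"dx":0.14,"dy":0.09,"dz":-0.02,"wx":0,"wy":0,"wz":30,"gripper":0.42}]' 60
```

```text
clock: 0.57
eef_pos: [331.1, -423.5, 184.4]
eef_rot: [-3.14, -0.001, 0.883]
wrist_force: [-0.2, 0.5, 0.0]
finger_gap: 64.0
finger_force: 0.0
```

```bash
python3 -m inch '[{"dx":0.141,"dy":0.09,"dz":-0.035,"wx":0,"wy":0,"wz":30.2,"gripper":0.42},{"dx":0.141,"dy":0.09,"dz":-0.035,"wx":0,"wy":0,"wz":30.2,"gripper":0.42},{"dx":0.141,"dy":0.09,"dz":-0.035,"wx":0,"wy":0,"wz":30.2,"gripper":0.42},{"dx":0.141,"dy":0.09,"dz":-0.035,"wx":0,"wy":0,"wz":30.2,"gripper":0.42},{"dx":0.141,"dy":0.09,"dz":-0.035,"wx":0,"wy":0,"wz":30.2,"gripper":0.42}]'
python3 - <<'E'
from h import *
s,im=snap('wrist','w2'); print(s['eef_pos'],s['eef_rot'])
cv2.imwrite('pics/w2b.png',cv2.resize(im,(800,600)))
import pickle; pickle.dump(s,open('w2.pkl','wb'))
R,t=T([468.1,-336.9,0,np.radians(-9.93)]); print(proj('wrist',np.array([(50,70,5),(50,-70,5),(-50,-70,10),(-50,70,10),(-16,45,5),(-16,-45,5)])@R.T+t,s)*800/560)
E
```

```text
clock: 0.98
eef_pos: [471.3, -333.5, 148.6]
eef_rot: [-3.14, -0.002, 1.409]
wrist_force: [-0.3, 0.3, 0.3]
finger_gap: 39.7
finger_force: 0.0
[ 471.29199927 -333.52450964  148.55433115] [-3.14007983e+00 -1.82085462e-03  1.40871828e+00]
[[469.83835996 185.27253546]
 [460.97988864 371.19797739]
 [329.98421082 372.61629172]
 [324.34499814 184.16871072]
 [374.26992547 219.36884558]
 [374.67587861 340.4805295 ]]
```

View pics/w2b.png

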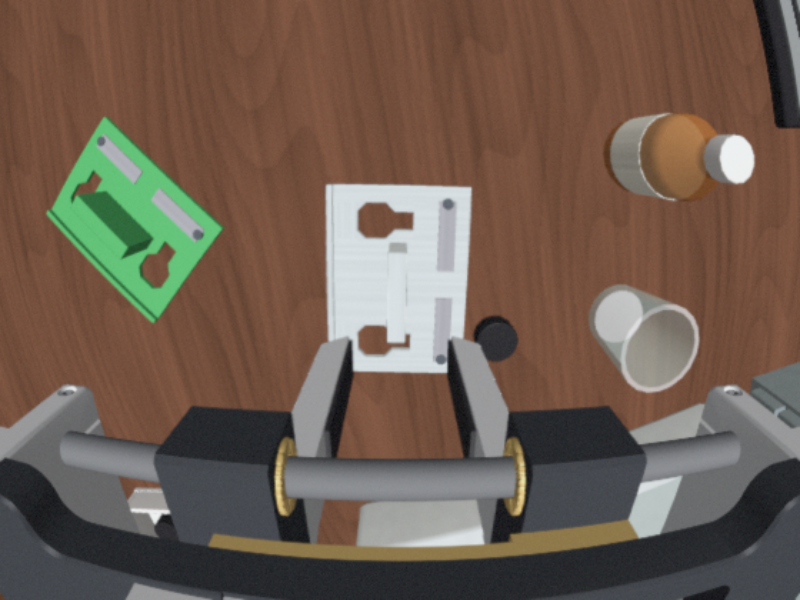

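The carrier plate is fully visible in this view: corners at (470,187), (463,373) and (327,184), keyholes at (376,220) and (374,341). The puck is at (495,338).

```bash
python3 - <<'E'
from h import *
import pickle; s=pickle.load(open('w2.pkl','rb'))
k=800/560
p=fit([('wrist',s,[(50,70,5),(50,-70,5),(-50,70,10),(-16,45,5),(-16,-45,5),(0,30,45),(0,-30,45)],
 (np.array([(470,187),(463,373),(327,184),(376,220),(374,341),(398,251),(397,342)])+.5)/k-.5)],0,[468,-337,-.17])
R,t=T([*p[:2],0,p[2]]); goal(t+R@[0,0,80],tool(R,1)); goal(t+R@[0,0,9],tool(R,1))
E
```

```text
pose [ 468.7 -337.2] yaw deg -10.34 res [[1.1, -0.4], [-1.2, -0.6], [-0.6, 0.1], [-0.1, -0.2], [0.9, -0.1], [0.2, 0.6], [-0.2, 0.4]]
shift m [-0.0013 -0.0024 -0.069 ] turn deg [-0.09 -0.08 -0.88]
shift m [-0.0013 -0.0024 -0.14  ] turn deg [-0.09 -0.08 -0.88]
```

```bash
python3 -m inch '[{"dx":-0.001,"dy":-0.002,"dz":-0.04,"wx":0,"wy":0,"wz":-0.9,"gripper":0.42},{"dx":-0.001,"dy":-0.002,"dz":-0.08,"wx":0,"wy":0,"wz":-0.9,"gripper":0.42},{"dx":-0.001,"dy":-0.002,"dz":-0.115,"wx":0,"wy":0,"wz":-0.9,"gripper":0.42},{"dx":-0.001,"dy":-0.002,"dz":-0.132,"wx":0,"wy":0,"wz":-0.9,"gripper":0.42},{"dx":-0.001,"dy":-0.002,"dz":-0.139,"wx":0,"wy":0,"wz":-0.9,"gripper":0.42}]' 60
python3 -m inch '[{"dx":0,"dy":0,"dz":0,"wx":0,"wy":0,"wz":0,"gripper":0.42},{"dx":0,"dy":0,"dz":0,"wx":0,"wy":0,"wz":0,"gripper":0},{"dx":0,"dy":0,"dz":0,"wx":0,"wy":0,"wz":0,"gripper":0},{"dx":0,"dy":0,"dz":0,"wx":0,"wy":0,"wz":0,"gripper":0},{"dx":0,"dy":0,"dz":0,"wx":0,"wy":0,"wz":0,"gripper":0}]' 60
python3 -m inch '[{"dx":0,"dy":0,"dz":0,"wx":0,"wy":0,"wz":0,"gripper":0},{"dx":0,"dy":0,"dz":0.01,"wx":0,"wy":0,"wz":0,"gripper":0},{"dx":0,"dy":0,"dz":0.03,"wx":0,"wy":0,"wz":0,"gripper":0},{"dx":0,"dy":0,"dz":0.06,"wx":0,"wy":0,"wz":0,"gripper":0},{"dx":0,"dy":0,"dz":0.09,"wx":0,"wy":0,"wz":0,"gripper":0}]' 60
python3 - <<'E'
from h import *
print(manip.read_state())
R,t=T([602.6,1.2,85,np.radians(3.88)],np.pi/6)
goal(t+R@[-13,0,9+85],tool(R,1)); goal(t+R@[-13,0,9],tool(R,1)); print('x',R[:,0],'z',R[:,2])
E
```

```text
clock: 1.45
eef_pos: [464.9, -339.1, 8.5]
eef_rot: [-3.138, -0.002, 1.379]
wrist_force: [-0.1, -0.3, 0.0]
finger_gap: 39.5
finger_force: 0.0
clock: 1.87
eef_pos: [467.4, -339.7, 12.7]
eef_rot: [3.14, 0.001, 1.382]
wrist_force: [-0.5, -0.2, 0.6]
finger_gap: 16.4
finger_force: 0.0
clock: 2.28
eef_pos: [466.4, -338.8, 102.5]
eef_rot: [-3.14, -0.001, 1.382]
wrist_force: [0.1, -0.2, -3.2]
finger_gap: 11.8
finger_force: 60.0
{'clock': 2.2833, 'joints': array([-6.91703173e-01,  4.60673933e-01,  1.55121066e+00, -1.85755689e-05,
        1.13162275e+00, -5.02711637e-01]), 'qd': array([-1.24647755e-04, -4.68034613e-01, -2.77155134e-01,  4.08131844e-04,
        7.16910720e-01, -3.63142379e-04]), 'effort': array([ 8.16598535e-02, -5.57990456e+01, -3.00813639e+01,  4.86875034e-02,
       -1.43045459e+00, -2.78606516e-03]), 'eef_pos': array([ 466.39142784, -338.75036544,  102.51018754]), 'eef_rot': array([-3.13990675e+00, -9.07786511e-04,  1.38181194e+00]), 'wrist_force': array([ 0.08660181, -0.15577103, -3.22443052]), 'moment': array([-0.02024699, -0.13717821, -0.01472714]), 'finger_force': 59.99749839305878, 'finger_gap': 11.78548697622549}
shift m [0.0781 0.336  0.0574] turn deg [ -1.88 -30.12  14.35]
shift m [ 0.1205  0.3389 -0.0162] turn deg [ -1.88 -30.12  14.35]
x [0.86404044 0.05860137 0.5       ] z [-0.49885398 -0.03383351  0.8660254 ]
```

```bash
python3 -m inch '[{"dx":0.004,"dy":0.02,"dz":0.03,"wx":-0.2,"wy":-3,"wz":1.4,"gripper":0},{"dx":0.008,"dy":0.055,"dz":0.055,"wx":-0.4,"wy":-6,"wz":2.9,"gripper":0},{"dx":0.012,"dy":0.09,"dz":0.075,"wx":-0.6,"wy":-9,"wz":4.3,"gripper":0},{"dx":0.016,"dy":0.13,"dz":0.09,"wx":-0.8,"wy":-12,"wz":5.8,"gripper":0},{"dx":0.02,"dy":0.17,"dz":0.1,"wx":-0.94,"wy":-15.06,"wz":7.2,"gripper":0}]' 60
python3 -m inch '[{"dx":0.01,"dy":0.04,"dz":-0.005,"wx":-0.2,"wy":-3,"wz":1.4,"gripper":0},{"dx":0.02,"dy":0.08,"dz":-0.01,"wx":-0.4,"wy":-6,"wz":2.9,"gripper":0},{"dx":0.035,"dy":0.12,"dz":-0.02,"wx":-0.6,"wy":-9,"wz":4.3,"gripper":0},{"dx":0.05,"dy":0.15,"dz":-0.035,"wx":-0.8,"wy":-12,"wz":5.8,"gripper":0},{"dx":0.058,"dy":0.166,"dz":-0.043,"wx":-0.94,"wy":-15.06,"wz":7.2,"gripper":0}]' 60
python3 - <<'E'
from h import *
s=manip.read_state(); print(s['eef_pos'],s['eef_rot'])
R,t=T([602.6,1.2,85,np.radians(3.88)],np.pi/6)
goal(t+R@[-13,0,10+25],tool(R,1))
E
```

```text
clock: 2.7
eef_pos: [486.7, -169.1, 203.3]
eef_rot: [2.875, -0.016, 1.511]
wrist_force: [1.5, 0.3, -2.2]
finger_gap: 11.7
finger_force: 60.0
clock: 3.12
eef_pos: [544.8, -1.1, 157.8]
eef_rot: [2.614, 0.001, 1.643]
wrist_force: [0.3, 0.2, -2.7]
finger_gap: 11.9
finger_force: 60.0
[544.8437855   -1.14405421 157.76532346] [2.61422088e+00 5.80850254e-04 1.64256752e+00]
shift m [ 0.0291  0.0004 -0.049 ] turn deg [ 0.02  0.22 -0.23]
```

```bash
python3 -m inch '[{"dx":0.01,"dy":0,"dz":-0.016,"wx":0,"wy":0,"wz":0,"gripper":0},{"dx":0.02,"dy":0,"dz":-0.033,"wx":0,"wy":0,"wz":0,"gripper":0},{"dx":0.029,"dy":0,"dz":-0.049,"wx":0,"wy":0,"wz":0,"gripper":0},{"dx":0.029,"dy":0,"dz":-0.049,"wx":0,"wy":0,"wz":0,"gripper":0},{"dx":0.029,"dy":0,"dz":-0.049,"wx":0,"wy":0,"wz":0,"gripper":0}]' 60
python3 - <<'E'
from h import *
import pickle
s,t=snap('top','t3'); _,d=snap('side','s3'); _,w=snap('wrist','w3'); pickle.dump(s,open('w3.pkl','wb')); print(s['eef_pos'],s['eef_rot'])
def c(im,x,y,w,h,k): return cv2.resize(im[y:y+h,x:x+w],None,fx=k,fy=k,interpolation=cv2.INTER_CUBIC)
A=np.zeros((600,800,3),np.uint8)
A[:400,:400]=c(t,235,148,80,80,5); A[:400,400:]=c(d,205,200,100,100,4)
A[400:,:270]=cv2.resize(w,(270,200))
cv2.imwrite('pics/c3.png',A)
E
```

```text
clock: 3.53
eef_pos: [573.2, -4.4, 108.9]
eef_rot: [2.618, 0.0, 1.639]
wrist_force: [0.0, -0.5, -3.0]
finger_gap: 11.6
finger_force: 60.0
[573.2451689   -4.40343674 108.86139228] [2.61828068e+00 4.79693899e-04 1.63906475e+00]
```

View pics/c3.png

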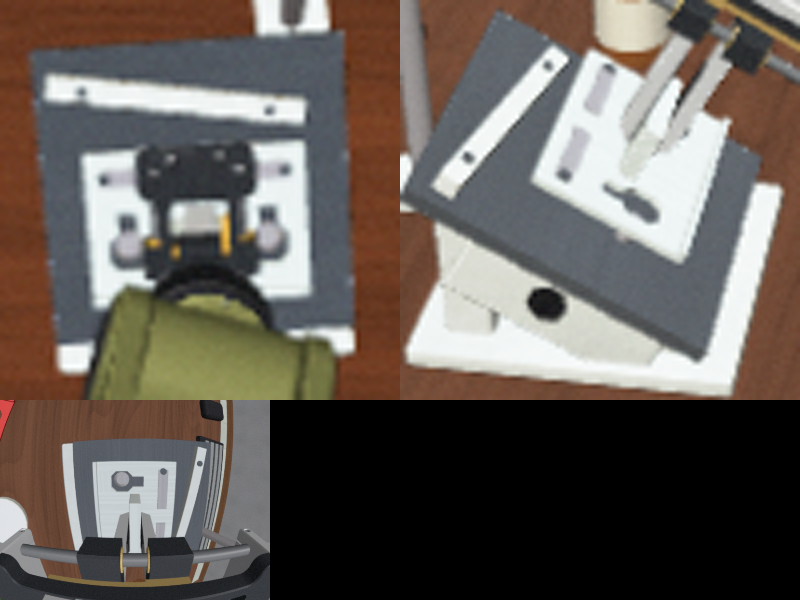

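```bash
python3 - <<'E'
from h import *
w=cv2.imread('pics/w3.png'); cv2.imwrite('pics/c4.png',cv2.resize(w[85:245,180:440],None,fx=3,fy=3,interpolation=cv2.INTER_CUBIC))
E
```

```text
(no output)
```

View pics/c4.png

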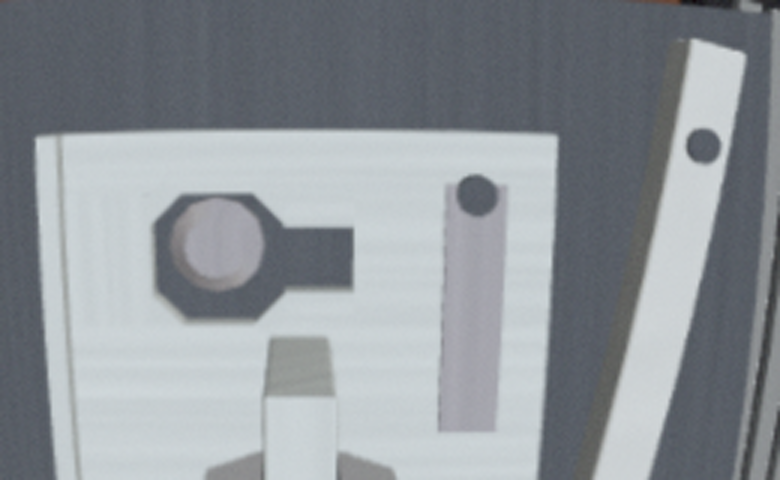

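The left stud (rim centre 217,245) is inside the keyhole opening (centre 219,257), slightly towards +y. I'll fit both poses from this view to get the correction.

```bash
python3 - <<'E'
from h import *
import pickle; s=pickle.load(open('w3.pkl','rb'))
nat=lambda P:(np.array(P,float)+.5)/3-.5+[180,85]
tl=np.pi/6
d=fit([('wrist',s,[(-29,45,12.5),(72.5,91,14),(86.3,88.7,14)],nat([(217,245),(692,40),(745,55)]))],85,[602,1,.067],tl)
L=np.array([(50,70,5),(-50,70,10),(-6,30,45),(6,30,45),(-6,30,5),(6,30,5),(10.5,51.5,5),(10.5,38.5,5),(-16,45,5)],float)
U=nat([(557,135),(38,137),(265,396),(337,396),(272,338),(327,338),(353,228),(353,289),(219,257)])
def f(q):
    R=Ro.from_euler('z',q[3]).as_matrix()@Ro.from_euler('y',-q[4]).as_matrix(); return (proj('wrist',L@R.T+q[:3],s)-U).ravel()
r=least_squares(f,[576,-3,101,.067,tl],loss='soft_l1').x
print('plate',np.round(r,3),np.degrees(r[3:]),np.round(f(r).reshape(-1,2),1).tolist())
R,t=T([*d[:2],85,d[2]],tl); print('plate in deck',R.T@(r[:3]-t),'tcp in deck',R.T@(s['eef_pos']-t))
R2,t2=T([602.6,1.2,85,np.radians(3.88)],tl); print('plate in deck(top fit)',R2.T@(r[:3]-t2),'R',R2)
E
```

```text
pose [ 5.984e+02 -1.000e-01] yaw deg 4.06 res [[-1.7, 0.5], [0.9, -0.4], [2.2, -0.0]]
plate [ 5.79362e+02 -2.20600e+00  9.63080e+01  6.60000e-02  5.21000e-01] [ 3.77399186 29.86949011] [[-0.2, 0.5], [-0.2, 0.1], [-0.6, 0.0], [0.5, 0.0], [-0.7, -1.4], [1.1, -1.4], [0.5, -0.5], [0.2, 1.0], [-0.3, 0.8]]
plate in deck [-10.9137744   -0.7540991   19.35816614] tcp in deck [-10.05529582  -2.51303753  33.35819025]
plate in deck(top fit) [-14.62459119  -1.82619676  21.50060721] R [[ 0.86404044 -0.06766703 -0.49885398]
 [ 0.05860137  0.99770796 -0.03383351]
 [ 0.5         0.          0.8660254 ]]
```

```bash
python3 -m inch '[{"dx":-0.001,"dy":0.0007,"dz":-0.0005,"wx":0,"wy":0,"wz":0,"gripper":0},{"dx":0.001,"dy":0.001,"dz":-0.004,"wx":0,"wy":0,"wz":0,"gripper":0},{"dx":0.003,"dy":0.001,"dz":-0.0075,"wx":0,"wy":0,"wz":0,"gripper":0},{"dx":0.0051,"dy":0.0011,"dz":-0.0109,"wx":0,"wy":0,"wz":0,"gripper":0},{"dx":0.0051,"dy":0.0011,"dz":-0.0109,"wx":0,"wy":0,"wz":0,"gripper":0}]' 60
python3 -m inch '[{"dx":0,"dy":0,"dz":0,"wx":0,"wy":0,"wz":0,"gripper":0},{"dx":0.001,"dy":0,"dz":-0.0017,"wx":0,"wy":0,"wz":0,"gripper":0},{"dx":0.002,"dy":0,"dz":-0.0035,"wx":0,"wy":0,"wz":0,"gripper":0},{"dx":0.0025,"dy":0.0002,"dz":-0.0043,"wx":0,"wy":0,"wz":0,"gripper":0},{"dx":0.0025,"dy":0.0002,"dz":-0.0043,"wx":0,"wy":0,"wz":0,"gripper":0}]' 60
```

```text
clock: 4.1
eef_pos: [578.9, -3.4, 97.4]
eef_rot: [2.617, 0.001, 1.639]
wrist_force: [0.2, -0.1, -3.0]
finger_gap: 11.5
finger_force: 60.0
clock: 4.52
eef_pos: [581.4, -3.2, 93.6]
eef_rot: [2.617, 0.001, 1.639]
wrist_force: [1.0, 0.1, -3.3]
finger_gap: 11.5
finger_force: 60.0
```

```bash
python3 -m inch '[{"dx":0.001,"dy":0,"dz":-0.0017,"wx":0,"wy":0,"wz":0,"gripper":0},{"dx":0.001,"dy":0,"dz":-0.0017,"wx":0,"wy":0,"wz":0,"gripper":0},{"dx":0.001,"dy":0,"dz":-0.0017,"wx":0,"wy":0,"wz":0,"gripper":0},{"dx":0.001,"dy":0,"dz":-0.0017,"wx":0,"wy":0,"wz":0,"gripper":0},{"dx":0.001,"dy":0,"dz":-0.0017,"wx":0,"wy":0,"wz":0,"gripper":0}]' 60
python3 -m inch '[{"dx":0.001,"dy":0,"dz":-0.0017,"wx":0,"wy":0,"wz":0,"gripper":0},{"dx":0.001,"dy":0,"dz":-0.0017,"wx":0,"wy":0,"wz":0,"gripper":0},{"dx":0.001,"dy":0,"dz":-0.0017,"wx":0,"wy":0,"wz":0,"gripper":0},{"dx":0.001,"dy":0,"dz":-0.0017,"wx":0,"wy":0,"wz":0,"gripper":0},{"dx":0.001,"dy":0,"dz":-0.0017,"wx":0,"wy":0,"wz":0,"gripper":0}]' 60
```

```text
clock: 4.93
eef_pos: [582.4, -3.3, 92.3]
eef_rot: [2.616, 0.001, 1.639]
wrist_force: [-0.2, 0.3, -3.1]
finger_gap: 11.5
finger_force: 60.0
clock: 5.35
eef_pos: [583.4, -3.2, 90.5]
eef_rot: [2.616, 0.001, 1.639]
wrist_force: [-0.0, 1.1, -2.6]
finger_gap: 11.4
finger_force: 60.0
```

```bash
python3 -m inch '[{"dx":0.0006,"dy":0,"dz":-0.001,"wx":0,"wy":0,"wz":0,"gripper":0},{"dx":0.0006,"dy":0,"dz":-0.001,"wx":0,"wy":0,"wz":0,"gripper":0},{"dx":0.0006,"dy":0,"dz":-0.001,"wx":0,"wy":0,"wz":0,"gripper":0},{"dx":0.0006,"dy":0,"dz":-0.001,"wx":0,"wy":0,"wz":0,"gripper":0},{"dx":0.0006,"dy":0,"dz":-0.001,"wx":0,"wy":0,"wz":0,"gripper":0}]' 60
python3 -m inch '[{"dx":0.0006,"dy":0,"dz":-0.001,"wx":0,"wy":0,"wz":0,"gripper":0},{"dx":0.0006,"dy":0,"dz":-0.001,"wx":0,"wy":0,"wz":0,"gripper":0},{"dx":0.0006,"dy":0,"dz":-0.001,"wx":0,"wy":0,"wz":0,"gripper":0},{"dx":0.0006,"dy":0,"dz":-0.001,"wx":0,"wy":0,"wz":0,"gripper":0},{"dx":0.0006,"dy":0,"dz":-0.001,"wx":0,"wy":0,"wz":0,"gripper":0}]' 60
python3 -m inch '[{"dx":0.0006,"dy":0,"dz":-0.001,"wx":0,"wy":0,"wz":0,"gripper":0},{"dx":0.0006,"dy":0,"dz":-0.001,"wx":0,"wy":0,"wz":0,"gripper":0},{"dx":0.0006,"dy":0,"dz":-0.001,"wx":0,"wy":0,"wz":0,"gripper":0},{"dx":0.0006,"dy":0,"dz":-0.001,"wx":0,"wy":0,"wz":0,"gripper":0},{"dx":0.0006,"dy":0,"dz":-0.001,"wx":0,"wy":0,"wz":0,"gripper":0}]' 60
```

```text
clock: 5.77
eef_pos: [583.9, -3.2, 89.4]
eef_rot: [2.616, 0.001, 1.639]
wrist_force: [0.7, 0.9, -2.7]
finger_gap: 11.4
finger_force: 60.0
clock: 6.18
eef_pos: [584.2, -3.3, 89.2]
eef_rot: [2.616, 0.001, 1.639]
wrist_force: [-16.3, -3.3, 14.3]
finger_gap: 11.2
finger_force: 60.0
clock: 6.6
eef_pos: [584.3, -3.3, 89.2]
eef_rot: [2.617, 0.001, 1.639]
wrist_force: [-39.8, -2.4, 37.5]
finger_gap: 11.7
finger_force: 60.0
```

```bash
python3 -m inch '[{"dx":-0.001,"dy":0,"dz":0.0016,"wx":0,"wy":0,"wz":0,"gripper":0},{"dx":-0.0036,"dy":-0.0002,"dz":0.0001,"wx":0,"wy":0,"wz":0,"gripper":0},{"dx":-0.0062,"dy":-0.0003,"dz":-0.0014,"wx":0,"wy":0,"wz":0,"gripper":0},{"dx":-0.0088,"dy":-0.0005,"dz":-0.0029,"wx":0,"wy":0,"wz":0,"gripper":0},{"dx":-0.0088,"dy":-0.0005,"dz":-0.0029,"wx":0,"wy":0,"wz":0,"gripper":0}]' 60
python3 -m inch '[{"dx":-0.0018,"dy":-0.0001,"dz":-0.001,"wx":0,"wy":0,"wz":0,"gripper":0},{"dx":-0.0035,"dy":-0.0002,"dz":-0.002,"wx":0,"wy":0,"wz":0,"gripper":0},{"dx":-0.0052,"dy":-0.0003,"dz":-0.003,"wx":0,"wy":0,"wz":0,"gripper":0},{"dx":-0.0069,"dy":-0.0005,"dz":-0.004,"wx":0,"wy":0,"wz":0,"gripper":0},{"dx":-0.0069,"dy":-0.0005,"dz":-0.004,"wx":0,"wy":0,"wz":0,"gripper":0}]' 60
```

```text
clock: 7.02
eef_pos: [576.3, -3.8, 84.7]
eef_rot: [2.616, 0.001, 1.638]
wrist_force: [-1.9, -0.5, 5.1]
finger_gap: 11.7
finger_force: 60.0
clock: 7.43
eef_pos: [569.4, -4.3, 80.7]
eef_rot: [2.616, 0.001, 1.639]
wrist_force: [-1.3, -1.3, 6.6]
finger_gap: 11.6
finger_force: 60.0
```

Slid 17 mm freely. I'll continue in small steps to the stop.

```bash
python3 -m inch '[{"dx":-0.0009,"dy":0,"dz":-0.0005,"wx":0,"wy":0,"wz":0,"gripper":0},{"dx":-0.0017,"dy":-0.0001,"dz":-0.001,"wx":0,"wy":0,"wz":0,"gripper":0},{"dx":-0.0026,"dy":-0.0002,"dz":-0.0015,"wx":0,"wy":0,"wz":0,"gripper":0},{"dx":-0.0026,"dy":-0.0002,"dz":-0.0015,"wx":0,"wy":0,"wz":0,"gripper":0},{"dx":-0.0026,"dy":-0.0002,"dz":-0.0015,"wx":0,"wy":0,"wz":0,"gripper":0}]' 60
python3 -m inch '[{"dx":-0.0009,"dy":0,"dz":-0.0005,"wx":0,"wy":0,"wz":0,"gripper":0},{"dx":-0.0009,"dy":0,"dz":-0.0005,"wx":0,"wy":0,"wz":0,"gripper":0},{"dx":-0.0009,"dy":0,"dz":-0.0005,"wx":0,"wy":0,"wz":0,"gripper":0},{"dx":-0.0009,"dy":0,"dz":-0.0005,"wx":0,"wy":0,"wz":0,"gripper":0},{"dx":-0.0009,"dy":0,"dz":-0.0005,"wx":0,"wy":0,"wz":0,"gripper":0}]' 60
python3 -m inch '[{"dx":-0.0009,"dy":0,"dz":-0.0005,"wx":0,"wy":0,"wz":0,"gripper":0},{"dx":-0.0009,"dy":0,"dz":-0.0005,"wx":0,"wy":0,"wz":0,"gripper":0},{"dx":-0.0009,"dy":0,"dz":-0.0005,"wx":0,"wy":0,"wz":0,"gripper":0},{"dx":-0.0009,"dy":0,"dz":-0.0005,"wx":0,"wy":0,"wz":0,"gripper":0},{"dx":-0.0009,"dy":0,"dz":-0.0005,"wx":0,"wy":0,"wz":0,"gripper":0}]' 60
```

```text
clock: 7.85
eef_pos: [567.0, -4.5, 79.3]
eef_rot: [2.616, 0.001, 1.639]
wrist_force: [-0.8, -0.4, 5.6]
finger_gap: 11.6
finger_force: 60.0
clock: 8.27
eef_pos: [566.2, -4.5, 78.8]
eef_rot: [2.616, 0.001, 1.639]
wrist_force: [-3.0, -0.7, 4.9]
finger_gap: 11.4
finger_force: 60.0
clock: 8.68
eef_pos: [565.4, -4.5, 78.4]
eef_rot: [2.615, 0.001, 1.639]
wrist_force: [-0.6, -1.0, 5.1]
finger_gap: 11.3
finger_force: 60.0
```

```bash
python3 -m inch '[{"dx":-0.0009,"dy":0,"dz":-0.0005,"wx":0,"wy":0,"wz":0,"gripper":0},{"dx":-0.0009,"dy":0,"dz":-0.0005,"wx":0,"wy":0,"wz":0,"gripper":0},{"dx":-0.0009,"dy":0,"dz":-0.0005,"wx":0,"wy":0,"wz":0,"gripper":0},{"dx":-0.0009,"dy":0,"dz":-0.0005,"wx":0,"wy":0,"wz":0,"gripper":0},{"dx":-0.0009,"dy":0,"dz":-0.0005,"wx":0,"wy":0,"wz":0,"gripper":0}]' 60
python3 -m inch '[{"dx":-0.0009,"dy":0,"dz":-0.0005,"wx":0,"wy":0,"wz":0,"gripper":0},{"dx":-0.0009,"dy":0,"dz":-0.0005,"wx":0,"wy":0,"wz":0,"gripper":0},{"dx":-0.0009,"dy":0,"dz":-0.0005,"wx":0,"wy":0,"wz":0,"gripper":0},{"dx":-0.0009,"dy":0,"dz":-0.0005,"wx":0,"wy":0,"wz":0,"gripper":0},{"dx":-0.0009,"dy":0,"dz":-0.0005,"wx":0,"wy":0,"wz":0,"gripper":0}]' 60
python3 -m inch '[{"dx":-0.0009,"dy":0,"dz":-0.0005,"wx":0,"wy":0,"wz":0,"gripper":0},{"dx":-0.0009,"dy":0,"dz":-0.0005,"wx":0,"wy":0,"wz":0,"gripper":0},{"dx":-0.0009,"dy":0,"dz":-0.0005,"wx":0,"wy":0,"wz":0,"gripper":0},{"dx":-0.0009,"dy":0,"dz":-0.0005,"wx":0,"wy":0,"wz":0,"gripper":0},{"dx":-0.0009,"dy":0,"dz":-0.0005,"wx":0,"wy":0,"wz":0,"gripper":0}]' 60
```

```text
clock: 9.1
eef_pos: [565.0, -4.6, 78.3]
eef_rot: [2.614, 0.002, 1.639]
wrist_force: [5.4, -0.1, 4.5]
finger_gap: 11.6
finger_force: 60.0
clock: 9.52
eef_pos: [564.8, -4.6, 78.3]
eef_rot: [2.612, 0.002, 1.639]
wrist_force: [9.8, 0.4, 3.9]
finger_gap: 11.9
finger_force: 60.0
clock: 9.93
eef_pos: [564.6, -4.7, 78.4]
eef_rot: [2.611, 0.002, 1.638]
wrist_force: [14.4, 2.5, 3.5]
finger_gap: 11.6
finger_force: 60.0
```

```bash
python3 -m inch '[{"dx":0.0009,"dy":0,"dz":0.0005,"wx":0,"wy":0,"wz":0,"gripper":0},{"dx":0.0009,"dy":0,"dz":0.0005,"wx":0,"wy":0,"wz":0,"gripper":0.42},{"dx":0.0009,"dy":0,"dz":0.0005,"wx":0,"wy":0,"wz":0,"gripper":0.42},{"dx":0.0009,"dy":0,"dz":0.0005,"wx":0,"wy":0,"wz":0,"gripper":0.42},{"dx":0.0009,"dy":0,"dz":0.0005,"wx":0,"wy":0,"wz":0,"gripper":0.42}]' 60
python3 -m inch '[{"dx":-0.005,"dy":0,"dz":0.0087,"wx":0,"wy":0,"wz":0,"gripper":0.42},{"dx":-0.02,"dy":-0.001,"dz":0.034,"wx":0,"wy":0,"wz":0,"gripper":0.42},{"dx":-0.035,"dy":-0.002,"dz":0.06,"wx":0,"wy":0,"wz":0,"gripper":0.42},{"dx":-0.05,"dy":-0.003,"dz":0.087,"wx":0,"wy":0,"wz":0,"gripper":0.42},{"dx":-0.05,"dy":-0.003,"dz":0.087,"wx":0,"wy":0,"wz":0,"gripper":0.42}]' 60
python3 - <<'E'
from h import *
import pickle
s,w=snap('wrist','w5'); pickle.dump(s,open('w5.pkl','wb')); print(s['eef_pos'],s['eef_rot'])
R,t=T([424.2,326.5,0,np.radians(37.25)])
goal(t+R@[0,0,150],tool(R,1))
E
```

```text
clock: 10.35
eef_pos: [562.8, -4.4, 76.5]
eef_rot: [2.618, 0.001, 1.639]
wrist_force: [-0.2, 0.6, 0.7]
finger_gap: 34.8
finger_force: 0.0
clock: 10.77
eef_pos: [513.1, -7.6, 168.6]
eef_rot: [2.611, 0.002, 1.639]
wrist_force: [0.3, -0.7, 0.6]
finger_gap: 39.4
finger_force: 0.0
[513.05929739  -7.63701891 168.63927289] [2.61089195e+00 2.23525541e-03 1.63877993e+00]
shift m [-0.0892  0.3341 -0.0166] turn deg [-10.7   28.83  32.54]
```

```bash
python3 -m inch '[{"dx":-0.045,"dy":0.165,"dz":0.02,"wx":-5.35,"wy":14.4,"wz":16.27,"gripper":0.42},{"dx":-0.045,"dy":0.165,"dz":0.02,"wx":-5.35,"wy":14.4,"wz":16.27,"gripper":0.42},{"dx":-0.045,"dy":0.165,"dz":0.02,"wx":-5.35,"wy":14.4,"wz":16.27,"gripper":0.42},{"dx":-0.045,"dy":0.165,"dz":0.02,"wx":-5.35,"wy":14.4,"wz":16.27,"gripper":0.42},{"dx":-0.045,"dy":0.165,"dz":0.02,"wx":-5.35,"wy":14.4,"wz":16.27,"gripper":0.42}]' 60
python3 -m inch '[{"dx":-0.044,"dy":0.169,"dz":-0.037,"wx":-5.35,"wy":14.4,"wz":16.27,"gripper":0.42},{"dx":-0.044,"dy":0.169,"dz":-0.037,"wx":-5.35,"wy":14.4,"wz":16.27,"gripper":0.42},{"dx":-0.044,"dy":0.169,"dz":-0.037,"wx":-5.35,"wy":14.4,"wz":16.27,"gripper":0.42},{"dx":-0.044,"dy":0.169,"dz":-0.037,"wx":-5.35,"wy":14.4,"wz":16.27,"gripper":0.42},{"dx":-0.044,"dy":0.169,"dz":-0.037,"wx":-5.35,"wy":14.4,"wz":16.27,"gripper":0.42}]' 60
python3 - <<'E'
from h import *
import pickle
s,w=snap('wrist','w6'); pickle.dump(s,open('w6.pkl','wb')); print(s['eef_pos'],s['eef_rot'])
R,t=T([424.2,326.5,0,np.radians(37.25)])
print(proj('wrist',np.array([(29.3,50,20),(12.7,-50,20),(-21,-50,20),(-21,50,20)])@R.T+t,s).round())
v=cv2.imread('pics/w5.png')
A=np.zeros((600,800,3),np.uint8)
A[:,:400]=cv2.resize(w[80:290,210:350],(400,600)); A[:375,400:]=cv2.resize(v[40:265,180:420],(400,375))
t=manip.camera('top');d=manip.camera('side')
cv2.imwrite('pics/t6.png',t)
A[375:,400:600]=cv2.resize(t[148:238,235:315],(200,225));A[375:,600:]=cv2.resize(d[200:300,205:295],(200,225))
cv2.imwrite('pics/c6.png',A)
E
```

```text
clock: 11.23
eef_pos: [467.4, 162.3, 183.8]
eef_rot: [2.882, 0.038, 1.935]
wrist_force: [1.1, 0.5, 0.2]
finger_gap: 39.2
finger_force: 0.0
clock: 11.65
eef_pos: [422.6, 330.1, 143.8]
eef_rot: [-3.133, -0.002, 2.224]
wrist_force: [-0.4, -0.4, -0.3]
finger_gap: 39.5
finger_force: 0.0
[422.59182598 330.12635958 143.76440278] [-3.13326501e+00 -2.11089261e-03  2.22419526e+00]
[[311. 151.]
 [292. 250.]
 [259. 250.]
 [257. 151.]]
```

View pics/c6.png

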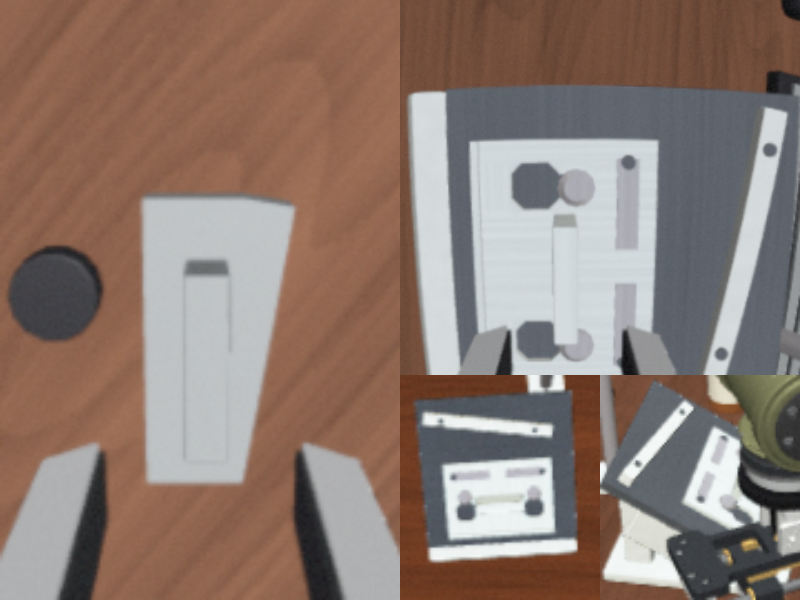

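Plate is locked, with the heads over the slot ends at (577,188) and (577,346). The wedge top corners in the left panel are at (142,197), (148,483) and (244,483), and the fin top spans (184,275) to (228,462).

```bash
python3 - <<'E'
from h import *
import pickle
s6=pickle.load(open('w6.pkl','rb'));s5=pickle.load(open('w5.pkl','rb'))
k=400/140
w=fit([('wrist',s6,[(-21,50,20),(-21,-50,20),(12.67,-50,20),(-7,30,50),(7,30,50),(-7,-30,50),(7,-30,50)],
 (np.array([(142,197),(148,483),(244,483),(184,275),(230,275),(184,462),(228,462)])+.5)/k-.5+[210,80])],0,[424,326,.65])
k=400/240
D=[(-100,100,0),(72.5,91,14),(86.3,88.7,14),(15,70,5),(-85,70,10),(-29,45,13),(-29,-45,13),(-41,30,45),(-29,30,45)]
d=fit([('wrist',s5,D,(np.array([(446,91),(765,107),(788,113),(657,141),(470,142),(577,188),(577,346),(553,227),(577,227)])-[400,0]+.5)/k-.5+[180,40])],85,[602,1,.067],np.pi/6)
R,t=T([*w[:2],0,w[2]]); goal(t+R@[0,0,26],tool(R,1))
E
```

```text
pose [424.9 329.5] yaw deg 37.56 res [[0.1, 0.3], [-0.1, -0.2], [-0.4, -0.2], [-0.3, -0.1], [0.1, -0.1], [0.3, 0.1], [0.4, 0.1]]
pose [6.019e+02 1.000e-01] yaw deg 4.22 res [[-0.8, -1.9], [0.4, -0.2], [0.4, -0.2], [0.7, -0.3], [-0.2, -0.1], [-0.2, -0.1], [-0.3, 0.8], [-0.1, 0.6], [0.9, 0.5]]
shift m [ 0.0011  0.003  -0.1195] turn deg [ 0.16 -0.3   0.26]
```

```bash
python3 -m inch '[{"dx":0.001,"dy":0.003,"dz":-0.035,"wx":0,"wy":-0.2,"wz":0.3,"gripper":0.42},{"dx":0.001,"dy":0.003,"dz":-0.07,"wx":0,"wy":-0.2,"wz":0.3,"gripper":0.42},{"dx":0.001,"dy":0.003,"dz":-0.1,"wx":0,"wy":-0.2,"wz":0.3,"gripper":0.42},{"dx":0.001,"dy":0.003,"dz":-0.119,"wx":0,"wy":-0.2,"wz":0.3,"gripper":0.42},{"dx":0.001,"dy":0.003,"dz":-0.119,"wx":0,"wy":-0.2,"wz":0.3,"gripper":0.42}]' 60
python3 -m inch '[{"dx":0,"dy":0,"dz":0,"wx":0,"wy":0,"wz":0,"gripper":0.42},{"dx":0,"dy":0,"dz":0,"wx":0,"wy":0,"wz":0,"gripper":0},{"dx":0,"dy":0,"dz":0,"wx":0,"wy":0,"wz":0,"gripper":0},{"dx":0,"dy":0,"dz":0,"wx":0,"wy":0,"wz":0,"gripper":0},{"dx":0,"dy":0,"dz":0,"wx":0,"wy":0,"wz":0,"gripper":0}]' 60
python3 -m inch '[{"dx":0,"dy":0,"dz":0,"wx":0,"wy":0,"wz":0,"gripper":0},{"dx":0,"dy":0,"dz":0,"wx":0,"wy":0,"wz":0,"gripper":0},{"dx":0,"dy":0,"dz":0,"wx":0,"wy":0,"wz":0,"gripper":0},{"dx":0,"dy":0,"dz":0,"wx":0,"wy":0,"wz":0,"gripper":0},{"dx":0,"dy":0,"dz":0,"wx":0,"wy":0,"wz":0,"gripper":0}]' 60
python3 - <<'E'
from h import *
s=manip.read_state(); R,t=T([424.9,329.5,0,np.radians(37.56)])
c=R.T@(s['eef_pos']-t); print('tcp in wedge',c)
R,t=T([602.2,0.6,85,np.radians(3.95)],np.pi/6); print(R)
for z in(80,30): goal(t+R@(np.array([39,50,z])+c),tool(R,1))
E
```

```text
clock: 12.22
eef_pos: [424.1, 326.8, 24.5]
eef_rot: [-3.135, 0.001, 2.224]
wrist_force: [0.0, 0.1, 0.6]
finger_gap: 39.5
finger_force: 0.0
clock: 12.63
eef_pos: [425.7, 329.7, 29.1]
eef_rot: [3.141, 0.001, 2.226]
wrist_force: [-0.4, -0.5, 1.4]
finger_gap: 16.5
finger_force: 0.6
clock: 13.05
eef_pos: [425.6, 329.7, 28.9]
eef_rot: [3.141, 0.002, 2.226]
wrist_force: [-2.0, -0.7, 6.6]
finger_gap: 13.5
finger_force: 60.0
tcp in wedge [ 0.72459209 -0.24314048 28.92996849]
[[ 0.8639682  -0.06888591 -0.49881227]
 [ 0.05965695  0.99762454 -0.03444295]
 [ 0.5         0.          0.8660254 ]]
shift m [ 0.1531 -0.2809  0.1703] turn deg [ 10.86 -28.4  -32.79]
shift m [ 0.1781 -0.2792  0.127 ] turn deg [ 10.86 -28.4  -32.79]
```

```bash
python3 -m inch '[{"dx":0,"dy":0,"dz":0.03,"wx":0,"wy":0,"wz":0,"gripper":0},{"dx":0,"dy":0,"dz":0.065,"wx":0,"wy":0,"wz":0,"gripper":0},{"dx":0.005,"dy":-0.01,"dz":0.1,"wx":1.2,"wy":-3.2,"wz":-3.6,"gripper":0},{"dx":0.01,"dy":-0.03,"dz":0.12,"wx":2.4,"wy":-6.3,"wz":-7.3,"gripper":0},{"dx":0.02,"dy":-0.06,"dz":0.13,"wx":3.62,"wy":-9.47,"wz":-10.93,"gripper":0}]' 60
python3 -m inch '[{"dx":0.012,"dy":-0.024,"dz":0.004,"wx":0.7,"wy":-1.9,"wz":-2.2,"gripper":0},{"dx":0.024,"dy":-0.048,"dz":0.008,"wx":1.4,"wy":-3.8,"wz":-4.4,"gripper":0},{"dx":0.036,"dy":-0.072,"dz":0.012,"wx":2.2,"wy":-5.7,"wz":-6.6,"gripper":0},{"dx":0.048,"dy":-0.096,"dz":0.016,"wx":2.9,"wy":-7.6,"wz":-8.7,"gripper":0},{"dx":0.06,"dy":-0.12,"dz":0.02,"wx":3.62,"wy":-9.47,"wz":-10.93,"gripper":0}]' 60
python3 -m inch '[{"dx":0.018,"dy":-0.025,"dz":0.005,"wx":0.7,"wy":-1.9,"wz":-2.2,"gripper":0},{"dx":0.036,"dy":-0.05,"dz":0.01,"wx":1.4,"wy":-3.8,"wz":-4.4,"gripper":0},{"dx":0.054,"dy":-0.075,"dz":0.015,"wx":2.2,"wy":-5.7,"wz":-6.6,"gripper":0},{"dx":0.073,"dy":-0.101,"dz":0.02,"wx":3.62,"wy":-9.47,"wz":-10.93,"gripper":0},{"dx":0.073,"dy":-0.101,"dz":0.02,"wx":3.62,"wy":-9.47,"wz":-10.93,"gripper":0}]' 60
python3 - <<'E'
from h import *
c=np.array([0.7,-.2,28.9])
R,t=T([602.2,0.6,85,np.radians(3.95)],np.pi/6)
for z in(80,30): goal(t+R@(np.array([39,50,z])+c),tool(R,1))
E
```

```text
clock: 13.47
eef_pos: [445.9, 270.5, 161.4]
eef_rot: [2.962, 0.035, 2.03]
wrist_force: [1.7, 0.5, -0.9]
finger_gap: 13.3
finger_force: 60.0
clock: 13.88
eef_pos: [505.6, 148.3, 178.6]
eef_rot: [2.79, 0.035, 1.832]
wrist_force: [0.8, 0.1, -0.4]
finger_gap: 13.6
finger_force: 60.0
clock: 14.3
eef_pos: [579.7, 45.2, 198.4]
eef_rot: [2.615, -0.001, 1.633]
wrist_force: [-1.1, 0.7, -1.6]
finger_gap: 13.3
finger_force: 60.0
shift m [-0.0009  0.0037  0.0007] turn deg [-0.07  0.17  0.41]
shift m [ 0.024   0.0054 -0.0426] turn deg [-0.07  0.17  0.41]
```

```bash
python3 -m inch '[{"dx":0.006,"dy":0.004,"dz":-0.01,"wx":0,"wy":0.2,"wz":0.4,"gripper":0},{"dx":0.012,"dy":0.005,"dz":-0.021,"wx":0,"wy":0.2,"wz":0.4,"gripper":0},{"dx":0.018,"dy":0.005,"dz":-0.032,"wx":0,"wy":0.2,"wz":0.4,"gripper":0},{"dx":0.0265,"dy":0.0055,"dz":-0.047,"wx":0,"wy":0.2,"wz":0.4,"gripper":0},{"dx":0.0265,"dy":0.0055,"dz":-0.047,"wx":0,"wy":0.2,"wz":0.4,"gripper":0}]' 60
python3 - <<'E'
from h import *
import pickle
s,w=snap('wrist','w7'); pickle.dump(s,open('w7.pkl','wb')); print(s['eef_pos'],s['eef_rot'])
_,t=snap('top','t7')
A=np.zeros((600,800,3),np.uint8)
A[:,:400]=cv2.resize(t[148:223,255:305],(400,600),interpolation=cv2.INTER_CUBIC); A[:600,400:]=cv2.resize(w[60:270,210:350],(400,600),interpolation=cv2.INTER_CUBIC)
cv2.imwrite('pics/c7.png',A)
E
```

```text
clock: 14.72
eef_pos: [604.1, 54.5, 148.3]
eef_rot: [2.627, -0.001, 1.648]
wrist_force: [-0.0, -1.2, -1.9]
finger_gap: 13.5
finger_force: 60.0
[604.14232091  54.50879884 148.29483676] [ 2.62686716e+00 -7.14267730e-04  1.64753640e+00]
```

View pics/c7.png

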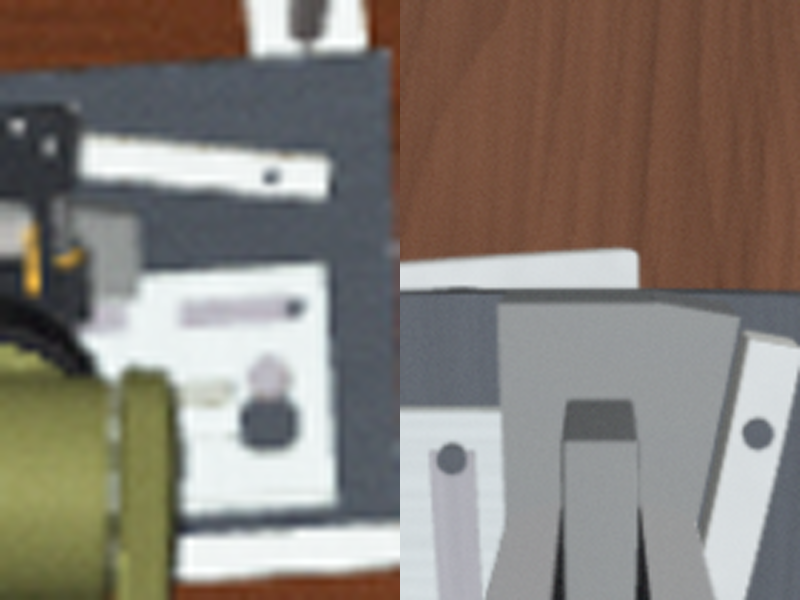

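The wedge hovers with its straight side at column 500, over the plate's uphill edge, and its slanting side beside the fence, whose corner is at (748,333). I'll compute the offset.

```bash
python3 - <<'E'
from h import *
import pickle
s=pickle.load(open('w7.pkl','rb')); k=400/140
nat=lambda P:(np.array(P,float)-[400,0]+.5)/k-.5+[210,60]
tl=np.pi/6
for d in ([602.2,.6,3.95],[601.9,.1,4.22]):
    R,t=T([*d[:2],85,np.radians(d[2])],tl)
    print('fence pred',proj('wrist',np.array([(72.5,91,14),(15,70,5)])@R.T+t,s), 'obs',nat([(748,333),(500,408)]).round(1).tolist())
    L=np.array([(-21,50,20),(-7,30,50),(7,30,50),(-7,30,20),(7,30,20)]);U=nat([(498,303),(564,440),(637,440),(569,401),(633,401)])
    f=lambda q:(proj('wrist',(L@Ro.from_euler('z',q[3]).as_matrix().T+q[:3])@R.T+t,s)-U).ravel()
    q=least_squares(f,[39,50,25,0]).x; print('wedge in deck',q.round(2),'res',f(q).round(1),'tcp in deck',R.T@(s['eef_pos']-t), 'tool yaw',np.degrees(s['eef_rot'][2])-90)
E
```

```text
fence pred [[334.16228345 178.24375706]
 [251.63295323 203.684404  ]] obs [[331.5, 176.2], [244.7, 202.5]]
wedge in deck [35.75 52.92 21.07  0.  ] res [ 0.7  0.7 -1.1  0.3  0.6  0.4 -0.4 -0.8  0.4 -0.7] tcp in deck [36.54155622 53.64694234 51.98930476] tool yaw 4.396882058008174
fence pred [[333.28428936 178.64569433]
 [250.81050563 204.37382702]] obs [[331.5, 176.2], [244.7, 202.5]]
wedge in deck [36.27 53.32 20.49 -0.  ] res [ 0.7  0.7 -1.1  0.3  0.5  0.5 -0.4 -0.9  0.3 -0.8] tcp in deck [37.0514039  54.09628436 51.69494406] tool yaw 4.396882058008174
```

```bash
python3 -m inch '[{"dx":0.0022,"dy":0.0001,"dz":0.0013,"wx":0,"wy":0,"wz":-0.3,"gripper":0},{"dx":0.005,"dy":0.0003,"dz":-0.0035,"wx":0,"wy":0,"wz":-0.3,"gripper":0},{"dx":0.008,"dy":0.0005,"dz":-0.0085,"wx":0,"wy":0,"wz":-0.3,"gripper":0},{"dx":0.0107,"dy":0.0007,"dz":-0.0134,"wx":0,"wy":0,"wz":-0.3,"gripper":0},{"dx":0.0107,"dy":0.0007,"dz":-0.0134,"wx":0,"wy":0,"wz":-0.3,"gripper":0}]' 60
python3 -m inch '[{"dx":0.0007,"dy":0,"dz":-0.0012,"wx":0,"wy":0,"wz":0,"gripper":0},{"dx":0.0007,"dy":0,"dz":-0.0012,"wx":0,"wy":0,"wz":0,"gripper":0},{"dx":0.0007,"dy":0,"dz":-0.0012,"wx":0,"wy":0,"wz":0,"gripper":0},{"dx":0.0007,"dy":0,"dz":-0.0012,"wx":0,"wy":0,"wz":0,"gripper":0},{"dx":0.0007,"dy":0,"dz":-0.0012,"wx":0,"wy":0,"wz":0,"gripper":0}]' 60
python3 -m inch '[{"dx":0.0007,"dy":0,"dz":-0.0012,"wx":0,"wy":0,"wz":0,"gripper":0},{"dx":0.0007,"dy":0,"dz":-0.0012,"wx":0,"wy":0,"wz":0,"gripper":0},{"dx":0.0007,"dy":0,"dz":-0.0012,"wx":0,"wy":0,"wz":0,"gripper":0},{"dx":0.0007,"dy":0,"dz":-0.0012,"wx":0,"wy":0,"wz":0,"gripper":0},{"dx":0.0007,"dy":0,"dz":-0.0012,"wx":0,"wy":0,"wz":0,"gripper":0}]' 60
```

```text
clock: 15.23
eef_pos: [615.4, 54.8, 136.5]
eef_rot: [2.624, -0.001, 1.641]
wrist_force: [0.9, 0.5, -0.8]
finger_gap: 13.8
finger_force: 60.0
clock: 15.65
eef_pos: [616.2, 54.7, 136.7]
eef_rot: [2.622, -0.001, 1.641]
wrist_force: [0.1, 0.8, -1.3]
finger_gap: 13.6
finger_force: 60.0
clock: 16.07
eef_pos: [616.9, 54.7, 135.3]
eef_rot: [2.622, -0.001, 1.641]
wrist_force: [0.1, 0.8, -0.7]
finger_gap: 13.6
finger_force: 60.0
```

```bash
python3 -m inch '[{"dx":0.0012,"dy":0.0001,"dz":-0.0021,"wx":0,"wy":0,"wz":0,"gripper":0},{"dx":0.0012,"dy":0.0001,"dz":-0.0021,"wx":0,"wy":0,"wz":0,"gripper":0},{"dx":0.0012,"dy":0.0001,"dz":-0.0021,"wx":0,"wy":0,"wz":0,"gripper":0},{"dx":0.0012,"dy":0.0001,"dz":-0.0021,"wx":0,"wy":0,"wz":0,"gripper":0},{"dx":0.0012,"dy":0.0001,"dz":-0.0021,"wx":0,"wy":0,"wz":0,"gripper":0}]' 60
python3 -m inch '[{"dx":0.0006,"dy":0,"dz":-0.001,"wx":0,"wy":0,"wz":0,"gripper":0},{"dx":0.0006,"dy":0,"dz":-0.001,"wx":0,"wy":0,"wz":0,"gripper":0},{"dx":0.0006,"dy":0,"dz":-0.001,"wx":0,"wy":0,"wz":0,"gripper":0},{"dx":0.0006,"dy":0,"dz":-0.001,"wx":0,"wy":0,"wz":0,"gripper":0},{"dx":0.0006,"dy":0,"dz":-0.001,"wx":0,"wy":0,"wz":0,"gripper":0}]' 60
python3 -m inch '[{"dx":0.0006,"dy":0,"dz":-0.001,"wx":0,"wy":0,"wz":0,"gripper":0},{"dx":0.0006,"dy":0,"dz":-0.001,"wx":0,"wy":0,"wz":0,"gripper":0},{"dx":0.0006,"dy":0,"dz":-0.001,"wx":0,"wy":0,"wz":0,"gripper":0},{"dx":0.0006,"dy":0,"dz":-0.001,"wx":0,"wy":0,"wz":0,"gripper":0},{"dx":0.0006,"dy":0,"dz":-0.001,"wx":0,"wy":0,"wz":0,"gripper":0}]' 60
```

```text
clock: 16.48
eef_pos: [618.1, 54.9, 133.2]
eef_rot: [2.622, -0.001, 1.641]
wrist_force: [-0.4, -0.3, -1.2]
finger_gap: 13.7
finger_force: 60.0
clock: 16.9
eef_pos: [618.7, 54.9, 132.2]
eef_rot: [2.622, -0.001, 1.641]
wrist_force: [-0.2, 0.1, -1.4]
finger_gap: 13.5
finger_force: 60.0
clock: 17.32
eef_pos: [619.3, 54.8, 131.2]
eef_rot: [2.622, -0.001, 1.641]
wrist_force: [-0.3, 0.2, -0.4]
finger_gap: 13.5
finger_force: 60.0
```

```bash
python3 -m inch '[{"dx":0.0006,"dy":0,"dz":-0.001,"wx":0,"wy":0,"wz":0,"gripper":0},{"dx":0.0006,"dy":0,"dz":-0.001,"wx":0,"wy":0,"wz":0,"gripper":0},{"dx":0.0006,"dy":0,"dz":-0.001,"wx":0,"wy":0,"wz":0,"gripper":0},{"dx":0.0006,"dy":0,"dz":-0.001,"wx":0,"wy":0,"wz":0,"gripper":0},{"dx":0.0006,"dy":0,"dz":-0.001,"wx":0,"wy":0,"wz":0,"gripper":0}]' 60
python3 -m inch '[{"dx":0.0005,"dy":0,"dz":-0.0008,"wx":0,"wy":0,"wz":0,"gripper":0},{"dx":0.0005,"dy":0,"dz":-0.0008,"wx":0,"wy":0,"wz":0,"gripper":0},{"dx":0.0005,"dy":0,"dz":-0.0008,"wx":0,"wy":0,"wz":0,"gripper":0},{"dx":0.0005,"dy":0,"dz":-0.0008,"wx":0,"wy":0,"wz":0,"gripper":0},{"dx":0.0005,"dy":0,"dz":-0.0008,"wx":0,"wy":0,"wz":0,"gripper":0}]' 60
```

```text
clock: 17.73
eef_pos: [619.4, 54.9, 131.1]
eef_rot: [2.623, -0.001, 1.642]
wrist_force: [-19.0, -2.3, 15.5]
finger_gap: 13.5
finger_force: 60.0
clock: 18.15
eef_pos: [619.4, 54.9, 131.1]
eef_rot: [2.623, -0.001, 1.642]
wrist_force: [-36.1, -4.2, 30.0]
finger_gap: 13.5
finger_force: 60.0
```

```bash
python3 -m inch '[{"dx":-0.0009,"dy":0,"dz":0.0015,"wx":0,"wy":0,"wz":0,"gripper":0},{"dx":-0.0007,"dy":-0.01,"dz":0.0011,"wx":0,"wy":0,"wz":0,"gripper":0},{"dx":-0.0007,"dy":-0.02,"dz":0.0007,"wx":0,"wy":0,"wz":0,"gripper":0},{"dx":-0.0008,"dy":-0.03,"dz":0.0003,"wx":0,"wy":0,"wz":0,"gripper":0},{"dx":-0.0008,"dy":-0.03,"dz":0.0003,"wx":0,"wy":0,"wz":0,"gripper":0}]' 60
python3 -m inch '[{"dx":0,"dy":-0.002,"dz":-0.0001,"wx":0,"wy":0,"wz":0,"gripper":0},{"dx":0,"dy":-0.004,"dz":-0.0002,"wx":0,"wy":0,"wz":0,"gripper":0},{"dx":0,"dy":-0.006,"dz":-0.0003,"wx":0,"wy":0,"wz":0,"gripper":0},{"dx":0,"dy":-0.007,"dz":-0.0003,"wx":0,"wy":0,"wz":0,"gripper":0},{"dx":0,"dy":-0.007,"dz":-0.0003,"wx":0,"wy":0,"wz":0,"gripper":0}]' 60
```

```text
clock: 18.57
eef_pos: [619.7, 23.7, 130.0]
eef_rot: [2.622, -0.0, 1.64]
wrist_force: [-3.6, -3.3, 3.6]
finger_gap: 13.6
finger_force: 60.0
clock: 18.98
eef_pos: [619.7, 18.5, 129.7]
eef_rot: [2.622, -0.001, 1.642]
wrist_force: [-3.8, 3.0, 7.0]
finger_gap: 13.6
finger_force: 60.0
```

```bash
python3 -m inch '[{"dx":0,"dy":-0.001,"dz":0,"wx":0,"wy":0,"wz":0,"gripper":0},{"dx":0,"dy":-0.002,"dz":-0.0001,"wx":0,"wy":0,"wz":0,"gripper":0},{"dx":0,"dy":-0.003,"dz":-0.0001,"wx":0,"wy":0,"wz":0,"gripper":0},{"dx":0,"dy":-0.004,"dz":-0.0002,"wx":0,"wy":0,"wz":0,"gripper":0},{"dx":0,"dy":-0.004,"dz":-0.0002,"wx":0,"wy":0,"wz":0,"gripper":0}]' 60
python3 -m inch '[{"dx":0,"dy":-0.001,"dz":0,"wx":0,"wy":0,"wz":0,"gripper":0},{"dx":0,"dy":-0.002,"dz":-0.0001,"wx":0,"wy":0,"wz":0,"gripper":0},{"dx":0,"dy":-0.003,"dz":-0.0001,"wx":0,"wy":0,"wz":0,"gripper":0},{"dx":0,"dy":-0.004,"dz":-0.0002,"wx":0,"wy":0,"wz":0,"gripper":0},{"dx":0,"dy":-0.004,"dz":-0.0002,"wx":0,"wy":0,"wz":0,"gripper":0}]' 60
```

```text
clock: 19.4
eef_pos: [619.4, 14.9, 129.5]
eef_rot: [2.623, -0.001, 1.643]
wrist_force: [-6.4, 4.9, 6.6]
finger_gap: 13.8
finger_force: 60.0
clock: 19.82
eef_pos: [619.2, 11.3, 129.2]
eef_rot: [2.623, -0.002, 1.643]
wrist_force: [-9.8, 8.2, 8.1]
finger_gap: 13.3
finger_force: 60.0
```

```bash
python3 -m inch '[{"dx":-0.0003,"dy":0,"dz":0.0001,"wx":0,"wy":0,"wz":0,"gripper":0},{"dx":-0.0004,"dy":-0.001,"dz":0,"wx":0,"wy":0,"wz":0,"gripper":0},{"dx":-0.0006,"dy":-0.0025,"dz":-0.0001,"wx":0,"wy":0,"wz":0,"gripper":0},{"dx":-0.0007,"dy":-0.004,"dz":-0.0002,"wx":0,"wy":0,"wz":0,"gripper":0},{"dx":-0.0007,"dy":-0.004,"dz":-0.0002,"wx":0,"wy":0,"wz":0,"gripper":0}]' 60
python3 -m inch '[{"dx":0,"dy":-0.0007,"dz":0,"wx":0,"wy":0,"wz":0,"gripper":0},{"dx":0,"dy":-0.0015,"dz":-0.0001,"wx":0,"wy":0,"wz":0,"gripper":0},{"dx":0,"dy":-0.0025,"dz":-0.0001,"wx":0,"wy":0,"wz":0,"gripper":0},{"dx":0,"dy":-0.0025,"dz":-0.0001,"wx":0,"wy":0,"wz":0,"gripper":0},{"dx":0,"dy":-0.0025,"dz":-0.0001,"wx":0,"wy":0,"wz":0,"gripper":0}]' 60
```

```text
clock: 20.23
eef_pos: [618.8, 6.0, 128.8]
eef_rot: [2.623, -0.001, 1.642]
wrist_force: [-4.1, 3.7, 3.9]
finger_gap: 13.4
finger_force: 60.0
clock: 20.65
eef_pos: [618.7, 3.6, 128.6]
eef_rot: [2.623, -0.001, 1.642]
wrist_force: [-6.0, 3.7, 4.7]
finger_gap: 13.7
finger_force: 60.0
```

```bash
python3 -m inch '[{"dx":0,"dy":-0.0007,"dz":0,"wx":0,"wy":0,"wz":0,"gripper":0},{"dx":0,"dy":-0.0015,"dz":-0.0001,"wx":0,"wy":0,"wz":0,"gripper":0},{"dx":0,"dy":-0.0015,"dz":-0.0001,"wx":0,"wy":0,"wz":0,"gripper":0},{"dx":0,"dy":-0.0015,"dz":-0.0001,"wx":0,"wy":0,"wz":0,"gripper":0},{"dx":0,"dy":-0.0015,"dz":-0.0001,"wx":0,"wy":0,"wz":0,"gripper":0}]' 60
python3 -m inch '[{"dx":0,"dy":-0.0007,"dz":0,"wx":0,"wy":0,"wz":0,"gripper":0},{"dx":0,"dy":-0.0015,"dz":-0.0001,"wx":0,"wy":0,"wz":0,"gripper":0},{"dx":0,"dy":-0.0015,"dz":-0.0001,"wx":0,"wy":0,"wz":0,"gripper":0},{"dx":0,"dy":-0.0015,"dz":-0.0001,"wx":0,"wy":0,"wz":0,"gripper":0},{"dx":0,"dy":-0.0015,"dz":-0.0001,"wx":0,"wy":0,"wz":0,"gripper":0}]' 60
```

```text
clock: 21.07
eef_pos: [618.6, 2.3, 128.5]
eef_rot: [2.623, -0.001, 1.642]
wrist_force: [-5.9, 5.9, 5.1]
finger_gap: 13.7
finger_force: 60.0
clock: 21.48
eef_pos: [618.5, 0.9, 128.4]
eef_rot: [2.624, -0.001, 1.642]
wrist_force: [-7.4, 7.1, 5.7]
finger_gap: 13.7
finger_force: 60.0
```

```bash
python3 -m inch '[{"dx":-0.0002,"dy":-0.0007,"dz":0,"wx":0,"wy":0,"wz":0,"gripper":0},{"dx":-0.0002,"dy":-0.0015,"dz":-0.0001,"wx":0,"wy":0,"wz":0,"gripper":0},{"dx":-0.0002,"dy":-0.0015,"dz":-0.0001,"wx":0,"wy":0,"wz":0,"gripper":0},{"dx":-0.0002,"dy":-0.0015,"dz":-0.0001,"wx":0,"wy":0,"wz":0,"gripper":0},{"dx":-0.0002,"dy":-0.0015,"dz":-0.0001,"wx":0,"wy":0,"wz":0,"gripper":0}]' 60
python3 -m inch '[{"dx":-0.0002,"dy":-0.0007,"dz":0,"wx":0,"wy":0,"wz":0,"gripper":0},{"dx":-0.0002,"dy":-0.0015,"dz":-0.0001,"wx":0,"wy":0,"wz":0,"gripper":0},{"dx":-0.0002,"dy":-0.0015,"dz":-0.0001,"wx":0,"wy":0,"wz":0,"gripper":0},{"dx":-0.0002,"dy":-0.0015,"dz":-0.0001,"wx":0,"wy":0,"wz":0,"gripper":0},{"dx":-0.0002,"dy":-0.0015,"dz":-0.0001,"wx":0,"wy":0,"wz":0,"gripper":0}]' 60
```

```text
clock: 21.9
eef_pos: [618.4, -0.8, 128.2]
eef_rot: [2.623, -0.001, 1.642]
wrist_force: [-5.6, 4.1, 5.2]
finger_gap: 13.6
finger_force: 60.0
clock: 22.32
eef_pos: [618.2, -1.9, 128.2]
eef_rot: [2.623, -0.001, 1.642]
wrist_force: [-5.2, 8.3, 3.3]
finger_gap: 13.5
finger_force: 60.0
```

```bash
python3 -m inch '[{"dx":-0.0001,"dy":-0.0007,"dz":0,"wx":0,"wy":0,"wz":0,"gripper":0},{"dx":-0.0001,"dy":-0.0015,"dz":-0.0001,"wx":0,"wy":0,"wz":0,"gripper":0},{"dx":-0.0001,"dy":-0.0015,"dz":-0.0001,"wx":0,"wy":0,"wz":0,"gripper":0},{"dx":-0.0001,"dy":-0.0015,"dz":-0.0001,"wx":0,"wy":0,"wz":0,"gripper":0},{"dx":-0.0001,"dy":-0.0015,"dz":-0.0001,"wx":0,"wy":0,"wz":0,"gripper":0}]' 60
python3 -m inch '[{"dx":-0.0001,"dy":-0.0007,"dz":0,"wx":0,"wy":0,"wz":0,"gripper":0},{"dx":-0.0001,"dy":-0.0015,"dz":-0.0001,"wx":0,"wy":0,"wz":0,"gripper":0},{"dx":-0.0001,"dy":-0.0015,"dz":-0.0001,"wx":0,"wy":0,"wz":0,"gripper":0},{"dx":-0.0001,"dy":-0.0015,"dz":-0.0001,"wx":0,"wy":0,"wz":0,"gripper":0},{"dx":-0.0001,"dy":-0.0015,"dz":-0.0001,"wx":0,"wy":0,"wz":0,"gripper":0}]' 60
```

```text
clock: 22.73
eef_pos: [618.1, -2.7, 128.1]
eef_rot: [2.623, -0.002, 1.643]
wrist_force: [-4.9, 13.7, 5.6]
finger_gap: 13.7
finger_force: 60.0
clock: 23.15
eef_pos: [618.1, -3.4, 128.2]
eef_rot: [2.623, -0.003, 1.643]
wrist_force: [-5.9, 20.2, 6.0]
finger_gap: 13.4
finger_force: 60.0
```

```bash
python3 -m inch '[{"dx":0,"dy":-0.001,"dz":0,"wx":0,"wy":0,"wz":0,"gripper":0},{"dx":0,"dy":-0.002,"dz":0,"wx":0,"wy":0,"wz":0,"gripper":0},{"dx":0,"dy":-0.002,"dz":0,"wx":0,"wy":0,"wz":0,"gripper":0},{"dx":0,"dy":-0.002,"dz":0,"wx":0,"wy":0,"wz":0,"gripper":0},{"dx":0,"dy":-0.002,"dz":0,"wx":0,"wy":0,"wz":0,"gripper":0}]' 60
python3 -m inch '[{"dx":0,"dy":-0.001,"dz":0,"wx":0,"wy":0,"wz":0,"gripper":0},{"dx":0,"dy":-0.002,"dz":0,"wx":0,"wy":0,"wz":0,"gripper":0},{"dx":0,"dy":-0.002,"dz":0,"wx":0,"wy":0,"wz":0,"gripper":0},{"dx":0,"dy":-0.002,"dz":0,"wx":0,"wy":0,"wz":0,"gripper":0},{"dx":0,"dy":-0.002,"dz":0,"wx":0,"wy":0,"wz":0,"gripper":0}]' 60
```

```text
clock: 23.57
eef_pos: [617.9, -4.4, 128.3]
eef_rot: [2.623, -0.004, 1.644]
wrist_force: [-7.5, 28.5, 8.5]
finger_gap: 13.5
finger_force: 60.0
clock: 23.98
eef_pos: [617.8, -5.2, 128.4]
eef_rot: [2.623, -0.005, 1.645]
wrist_force: [-10.5, 37.7, 10.7]
finger_gap: 13.6
finger_force: 60.0
```

```bash
python3 -m inch '[{"dx":0,"dy":0.001,"dz":0,"wx":0,"wy":0,"wz":0,"gripper":0.4},{"dx":0,"dy":0.003,"dz":0,"wx":0,"wy":0,"wz":0,"gripper":0.4},{"dx":0,"dy":0.004,"dz":0,"wx":0,"wy":0,"wz":0,"gripper":0.4},{"dx":0,"dy":0.004,"dz":0,"wx":0,"wy":0,"wz":0,"gripper":0.4},{"dx":0,"dy":0.004,"dz":0,"wx":0,"wy":0,"wz":0,"gripper":0.4}]' 60
python3 -m inch '[{"dx":-0.005,"dy":0,"dz":0.0087,"wx":0,"wy":0,"wz":0,"gripper":0.4},{"dx":-0.02,"dy":-0.001,"dz":0.034,"wx":0,"wy":0,"wz":0,"gripper":0.4},{"dx":-0.035,"dy":-0.002,"dz":0.06,"wx":0,"wy":0,"wz":0,"gripper":0.4},{"dx":-0.05,"dy":-0.003,"dz":0.087,"wx":0,"wy":0,"wz":0,"gripper":0.4},{"dx":-0.05,"dy":-0.003,"dz":0.087,"wx":0,"wy":0,"wz":0,"gripper":0.4}]' 60
python3 - <<'E'
from h import *
import pickle
s,w=snap('wrist','w8'); pickle.dump(s,open('w8.pkl','wb')); print(s['eef_pos'],s['eef_rot'])
_,t=snap('top','t8'); _,d=snap('side','s8')
A=np.zeros((600,800,3),np.uint8)
A[:,:400]=cv2.resize(w[50:275,190:340],(400,600),interpolation=cv2.INTER_CUBIC)
A[:300,400:]=cv2.resize(t[145:225,225:332],(400,300),interpolation=cv2.INTER_CUBIC); A[300:,400:]=cv2.resize(d[200:275,200:300],(400,300),interpolation=cv2.INTER_CUBIC)
cv2.imwrite('pics/c8.png',A)
E
```

```text
clock: 24.4
eef_pos: [618.3, -6.0, 128.0]
eef_rot: [2.623, -0.0, 1.641]
wrist_force: [0.8, -0.0, 0.1]
finger_gap: 37.2
finger_force: 0.0
clock: 24.82
eef_pos: [568.1, -9.1, 221.2]
eef_rot: [2.615, 0.001, 1.641]
wrist_force: [0.3, -0.4, 1.1]
finger_gap: 37.7
finger_force: 0.0
[568.121373    -9.11623547 221.22707598] [2.61504191e+00 9.97720426e-04 1.64086189e+00]
```

View pics/c8.png

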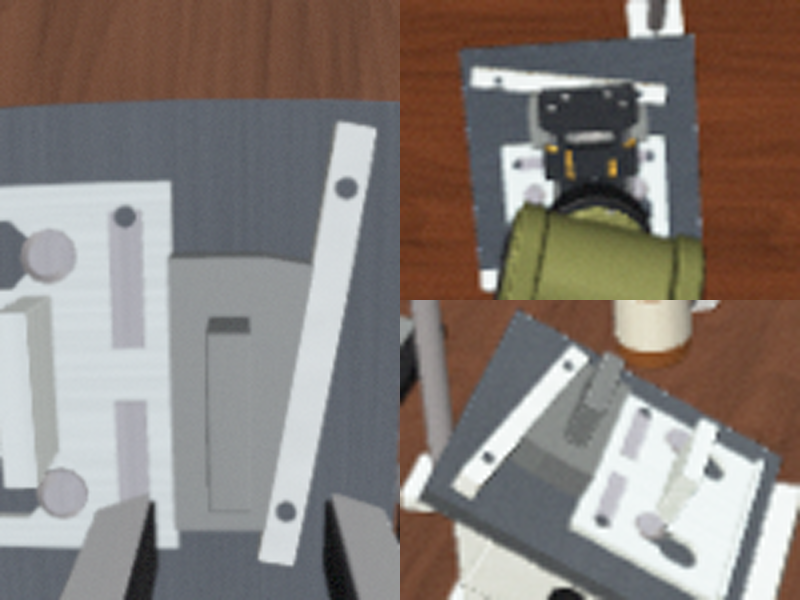

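The wedge lies flat with its straight side along the plate's edge at column 170 and its slanting side against the fence. The plate is still locked under the studs at (48,255) and (62,492), and the gripper is clear.

```bash
python3 -c "
from cell import manip
print(manip.sign_off())"
```

```text
the job is handed in; nothing more can be done
None
```

The plate is locked under both stud heads, the wedge is jammed flat between it and the fence (it resisted a 38 N push) and released, and the job was handed in at about 25 s of the allowed 67; no verdict came back.

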